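# Nip a glued plaque in the bench press with its folding crank

### The arm

A 6-joint arm with a two-finger parallel gripper is mounted at the origin on the work surface. World frame = base frame: x ahead of the robot, y to its left, z up, the work surface at z = 0. Lengths are in m, angles in rad, forces in N, time in s.
With the tool pointing down it reaches from about 0.325 to 0.9 m from the base axis. Payload 6.1 kg.
Tool frame: the origin (TCP) lies between the finger pads; the fingertips stand 14 mm ahead of it and the grasp point (between the pads) lies 5 mm behind it (arm.tcp_to_tips is the distance from the TCP to the fingertips, in m); z points along the fingers, x is the direction in which the jaws open and shut, and the axes are right-handed (so a half turn about z gives the same grasp; the last joint's range is limited). The gripper opens to 87 mm and grips with 3 to 60 N. Pads are 19 mm wide; open, the fingers measure 117 mm over their backs; the gripper's body (75 mm by 190 mm) begins 51 mm behind the grasp point.
Start: joints at [1.134, 0.22, 1.526, -0, 1.395, -0.126], TCP at [0.191, 0.595, 0.237] pointing down, gripper open.
Joint ranges: [-2.98, 2.98], [-0.91, 2.08], [0.09, 2.57], [-1.24, 4.39], [0.2, 2.65], [-2.68, 2.68]. Speed limits (rad/s): [2.57, 2.57, 3.01, 3.14, 3.14, 3.14].

### API

Orientations are given as [roll, pitch, yaw] about the fixed x, y, z axes, in that order (R = Rz(yaw) Ry(pitch) Rx(roll)).
In Python, from workcell import telemetry, camera, get_calibration, close_job, arm gives the robot as it stands.
- The arm moves only by the tool carry_out, never from a script. Its argument "steps" is a list of rows, each a list of 7 numbers: the shift along the tool's x, y, z in cm, then the turn, a rotation vector about the tool's x, y, z in degrees, then the finger opening in cm, from 0 to 8.7. In form: [[tx, ty, tz, rx, ry, rz, hand], ...]. A call has 1 to 20 rows; each row is the pose to reach, as a shift and turn from the pose commanded when the call began, along the tool's axes at that moment; what a row does not reach only later rows make up. A row lasts 1/10 s, in which the tool goes at most 50 mm and 8.59 degrees, less where a joint would pass 70% of its speed; a pose out of reach is approached as far as the arm can. A call with a gripper value outside its range is refused whole. The fingers move at their own pace and stop on an object; "newtons" is the grip in N (left out, the last holds). Time passes only in rows, so rows that repeat a pose let the fingers close. It gives the time, the measured TCP pose, the force and the opening at its end, in the units of the state.
- telemetry.observe(): the state, without advancing time (a new reading comes with each control period).
- camera(name): name is "scene" or "top"; returns the picture (480x640x3 uint8, red, green, blue); there is no depth.
- get_calibration(name): a dict with "fovy" (degrees; the focal length in pixels is half the picture's height over the tangent of half this angle, whatever the lens; pixels are square), "cx", "cy" (the principal point, pixels), "k1" (the pictures are not rectified: a ray, as slopes to the right and down, at radius r is drawn at 1 + k1 r^2 times it, then the intrinsics apply), "extrinsics" (4x4, takes a point from world to camera coordinates). Camera axes: x right, y down, z forward; pixel columns grow to the right and rows downward; lengths in m; the calibration is good to about 2 mm. A picture is of the moment at which its call begins. get_calibration takes no time and is no camera call.
- close_job(): hands the job in, once; it reports no verdict.
The state is a dict: "t": time; "joint_positions": joint angles; "qvel": joint speeds; "joint_torque": joint torques, N m; "tcp_pos": TCP position; "ee_rot": TCP orientation; "contact_force": force on the tool from outside, world axes, zero at the start; "ft_torque": the same for the moment, N m; "finger_gap": finger opening in m.
Only numpy, scipy, OpenCV 4.12 (cv2) and the standard library are available. Lean on these libraries where they do the work, as an engineer would, in place of code of your own. Each camera call takes 0.05 s, during which the arm holds its last target.

### The job

The copper plaque in the bench press has just been glued. Swing the folded crank handle on the handwheel fully upright, then wind the wheel clockwise with it until the platen nips the glue-up hand-tight: firmly held, but not screwed down hard, which would crush it. Leave the handle standing up, let go, and leave the glue-up and the other things on the bench where they are.

Things in the scene. Friction and masses are not known exactly. Their poses are not given: they have to be found in the camera images.
- wheel_hub (a point): Centre of the top face of the handwheel, on the screw's vertical axis. The wheel is a bright solid disc 160 mm across, 12 mm thick, on top of the press, its top face 0.20 to 0.215 m above the bench; a flat hub cap 24 mm across stands 3.5 mm proud of it. Its x axis points outwards from the hub to the handle's pivot. Wheel, screw and platen go down together 8 mm for each turn clockwise seen from above.
- handle_pivot (a point): Pivot pin of the folding crank handle, 62 mm from the wheel's axis and 16 mm above its top face, between two steel cheeks (27 mm over their outsides, rising 19 mm above the face). The pin lies along the wheel's tangent.
- handle_grip (a point): Middle of the handle's black sleeve, on its centre line, 42 mm from the pivot. The sleeve is 18 mm across, runs from 16 to 68 mm from the pivot and spins freely about the handle's own line, so a gripper may keep its heading while it cranks. While it turns clockwise it takes 4 to 5 N along the circle with the platen free, and about 4.4 N more for each 100 N of squeeze.
- handle_end (a point): Free end of the handle, on its centre line, 68 mm from the pivot. Folded, the handle lies level from the pivot inwards across the hub, with 7 mm clear beneath the sleeve; upright, it stands on the rim, pointing up.
- handle (a joint): Folding angle of the handle in rad: 0 folded flat over the wheel, 1.57 upright, stop at 1.60. A stiff hinge that stays where it is left (about 0.1 N m, 2 N at 50 mm from the pivot).
- platen: Dark steel pressing plate 150 x 150 x 16 mm between the two columns, held up against the screw by springs; origin at the centre of its underside, z up. Winding clockwise brings it down without backlash, 8 mm a turn. The screw holds by itself when the crank is let go; a crank at rest does not show the pull, only a turning one.
- glue_up: The glue-up, loose on the press bed (46 mm above the bench) under the platen: a plywood and copper plaque between steel plates, 120 x 120 mm, 1.9 kg; its thickness differs from one to the next, 26 to 30 mm. Origin at the centre of its underside. Hand-tight is a squeeze of 60 to 180 N: the turning crank's pull has risen by 3 to 7.5 N; above 260 N it is crushed. First touch to 60..180 N is only 0.3..0.8 rad of the wheel.
- press: The bench screw press, fixed: dark cast base 200 (x) x 250 (y) mm, two columns 206 mm apart along its y, crosshead with its nut up to 182 mm above the bench; nothing of it stands higher than the wheel and handle. Origin under its centre, on the bench, on the screw's axis.
- next_plaque: Bystander: the next plaque, plywood with a copper face, 112 x 112 x 12 mm, flat beside the press. Origin under its centre.
- glue_jar: Bystander: white glue jar with yellow cap, 60 mm across, 85 mm high, beside the press. Origin under its centre.
- glue_brush: Bystander: glue brush, 170 mm long, lying beside the press beyond the glue jar.
- saw_frame: Bystander: U-shaped jeweller's saw frame with wooden handle, 270 mm long, lying flat beyond the press.
- batten_a: Bystander: thin wooden batten 420 x 16 x 10 mm lying to the robot's left.
- batten_b: Bystander: thin wooden batten 420 x 16 x 10 mm lying to the robot's right.
- hammer: Bystander: hammer 260 mm long, lying to the robot's left.
Not all that is in view belongs to the job. What is shaped like the glue_up but pink is not meant.

How it is judged:
By the outcome, as a careful person would: the job done as asked, in the order asked, and still so for the second after the job is handed in, with the robot touching nothing.
It also fails if it takes over 59 s, if anything falls off the work surface, if the arm or the gripper's body presses on something with over 40 N, if the wrist force passes 120 N, or if a joint passes its speed limit or range.

## Working session

There is one attempt and no reset: what is moved stays moved. The work goes in short steps, Python scripts to look and compute and a tool call to move; the robot and the scene stay as the last step left them, time stands still between calls to the robot, and variables do not carry over. Pictures are saved under pics/ and viewed, and the job is handed in when it is done.

Besides the shell and the picture viewer there is one more tool, called after ">>>" by a JSON object that holds its "fn" and its "kwargs", one argument or row to a line. carry_out: Moves the arm, as the interface text tells. Its arguments: {"type":"object","properties":{"steps":{"type":"array"},"newtons":{"type":"number"}},"required":["steps"]}

```bash
ls; mkdir -p pics; python3 - <<'E'
from workcell import telemetry,camera,get_calibration
import cv2
for n in("scene","top"):
    cv2.imwrite(f"pics/{n}0.png",camera(n)[:,:,::-1]); print(n,get_calibration(n))
print(telemetry.observe())
E
```

```text
pics
scene {'fovy': 45.64636050859021, 'cx': 327.5553957664469, 'cy': 239.59744943510745, 'k1': -0.07229071838741737, 'extrinsics': array([[-0.88381439,  0.46781944,  0.00413531,  0.45934679],
       [ 0.30104248,  0.57545749, -0.76040917, -0.06090749],
       [-0.35811389, -0.67081566, -0.64943113,  1.85740765],
       [ 0.        ,  0.        ,  0.        ,  1.        ]])}
top {'fovy': 49.493422706465154, 'cx': 320.05336607154027, 'cy': 243.9966920635001, 'k1': -0.017661938492429648, 'extrinsics': array([[ 0.02740107, -0.99951271,  0.01495047, -0.02008328],
       [-0.99062601, -0.02915363, -0.13345476,  0.56056295],
       [ 0.13382559, -0.01115352, -0.99094213,  1.62948615],
       [ 0.        ,  0.        ,  0.        ,  1.        ]])}
{'t': 0.1, 'joint_positions': array([ 1.13393728e+00,  2.21124470e-01,  1.52750505e+00,  2.30587280e-07,
        1.39471449e+00, -1.26050296e-01]), 'qvel': array([ 0.00070407, -0.00037556, -0.00288993,  0.00101465, -0.00051879,
        0.00101642]), 'joint_torque': array([ 1.71490181e-03, -4.95944202e+01, -3.88521194e+01,  7.02187582e-02,
        5.13556239e-02, -8.72015539e-05]), 'tcp_pos': array([0.1908861 , 0.59456806, 0.23555634]), 'ee_rot': array([-3.14137225e+00,  1.73742967e-03,  1.25998773e+00]), 'contact_force': array([-0.35140937, -0.56579465, -0.60135505]), 'ft_torque': array([-0.00122869,  0.03182144, -0.01733724]), 'finger_gap': 0.08671658772488774}
```

View pics/scene0.png

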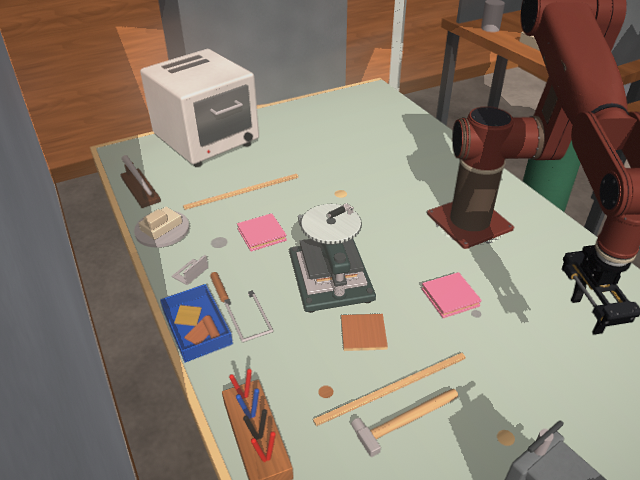

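View pics/top0.png

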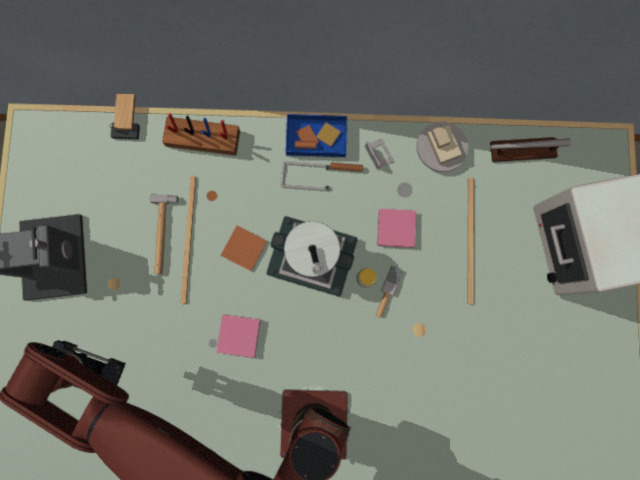

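The scene view shows the bright wheel at about (331,223) with the folded handle at about (340,211). In the top view the wheel is at (312,249), with the handle running from (313,248) to the pivot near (317,269). Two pink blocks, at (397,229) and (239,336), are decoys for the glue-up. The grey machine at (55,250) and the toaster's bar handle at (562,240) could be mistaken for the crank, but neither sits on a bright disc. I choose the disc at (312,249) and will check it in a crop.

```bash
cat > h.py <<'E'
import numpy as np,cv2
from workcell import telemetry,camera,get_calibration
def K(n):
    c=get_calibration(n); f=240/np.tan(np.radians(c["fovy"])/2); return c,f
def ray(n,u,v):
    c,f=K(n); d=np.array([(u-c["cx"])/f,(v-c["cy"])/f]); r=np.linalg.norm(d); q=r
    for _ in range(20): q=r/(1+c["k1"]*q*q)
    d=d*(q/r if r>0 else 1); E=np.array(c["extrinsics"]); R,t=E[:3,:3],E[:3,3]
    return -R.T@t, R.T@np.array([d[0],d[1],1.])
def onz(n,u,v,z):
    o,d=ray(n,u,v); return o+d*(z-o[2])/d[2]
def proj(n,p):
    c,f=K(n);E=np.array(c["extrinsics"]);q=E[:3,:3]@np.asarray(p,float)+E[:3,3];x=q[:2]/q[2];x=x*(1+c["k1"]*(x@x));return x*f+[c["cx"],c["cy"]]
def tri(*uv):
    A=np.zeros((3,3));b=np.zeros(3)
    L=[ray(*a) for a in uv]
    for o,d in L:
        d=d/np.linalg.norm(d);P=np.eye(3)-np.outer(d,d);A+=P;b+=P@o
    p=np.linalg.solve(A,b)
    return p,[np.linalg.norm(np.cross(p-o,d/np.linalg.norm(d))) for o,d in L]
E
python3 - <<'E'
from h import *
a=cv2.imread("pics/top0.png")[205:305,255:375];b=cv2.imread("pics/scene0.png")[190:320,280:390]
cv2.imwrite("pics/c_top.png",cv2.resize(a,None,fx=6,fy=6,interpolation=cv2.INTER_CUBIC)[:600])
cv2.imwrite("pics/c_scene.png",cv2.resize(b,None,fx=4.5,fy=4.5,interpolation=cv2.INTER_CUBIC))
E
```

```text
(no output)
```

View pics/c_top.png

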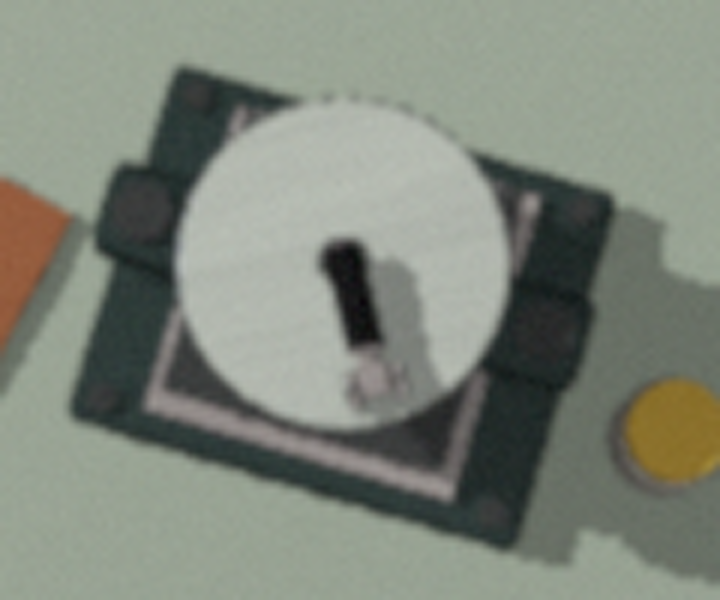

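View pics/c_scene.png

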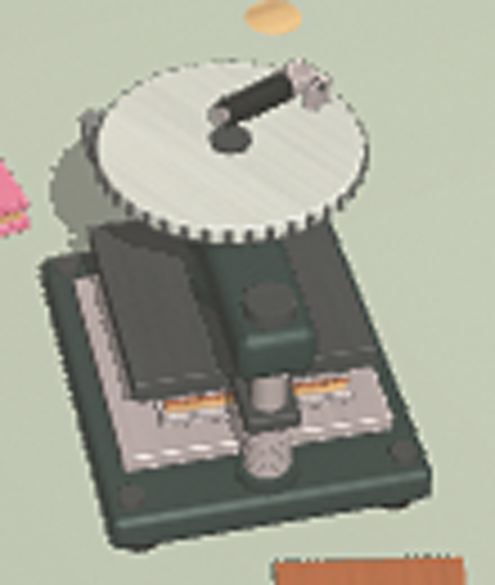

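The crop confirms the choice: a bright serrated disc with the black sleeve folded over the hub and steel cheeks near the rim. In the top view the pivot is near (317.5,268), and in the scene view near (348,209). Next, measure it.

```bash
cat > m.py <<'E'
from h import *
def wheel(n,img,box,thr):
    x0,y0,x1,y1=box; g=cv2.cvtColor(img,cv2.COLOR_BGR2GRAY)[y0:y1,x0:x1]
    m=(cv2.GaussianBlur(g,(3,3),0)>thr).astype(np.uint8)
    cs,_=cv2.findContours(m,cv2.RETR_EXTERNAL,cv2.CHAIN_APPROX_NONE); c=max(cs,key=cv2.contourArea)
    e=cv2.fitEllipse(cv2.convexHull(c)); return (e[0][0]+x0,e[0][1]+y0),e[1],e[2],m
E
python3 - <<'E'
from m import *
T=cv2.imread("pics/top0.png");S=cv2.imread("pics/scene0.png")
for n,I,box in(("top",T,(275,215,350,285)),("scene",S,(295,195,370,250))):
    g=cv2.cvtColor(I,cv2.COLOR_BGR2GRAY); 
    x0,y0,x1,y1=box; print(n,np.percentile(g[y0:y1,x0:x1],[10,30,50,70,90]), "bench",g[y0+2,x0+2],g[y0+2,x1-2])
    for t in(170,178,186,192):
        r=wheel(n,I,box,t); print(t,r[:3])
E
```

```text
top [ 43.  79. 152. 177. 182.] bench 159 158
170 ((311.5308723449707, 248.27667999267578), (52.020572662353516, 52.5839729309082), 60.54697799682617)
178 ((310.98127365112305, 247.82297134399414), (48.88773727416992, 51.308494567871094), 48.72563934326172)Traceback (most recent call last):
  File "<stdin>", line 7, in <module>
  File "m.py", line 5, in wheel
    cs,_=cv2.findContours(m,cv2.RETR_EXTERNAL,cv2.CHAIN_APPROX_NONE); c=max(cs,key=cv2.contourArea)
                                                                        ~~~^^^^^^^^^^^^^^^^^^^^^^^^
ValueError: max() iterable argument is empty
```

```bash
python3 - <<'E'
from m import *
T=cv2.imread("pics/top0.png");S=cv2.imread("pics/scene0.png")
for n,I,box,ts in(("top",T,(275,215,350,285),(163,166,169)),("scene",S,(295,195,370,250),(185,192,196,200,205))):
    g=cv2.cvtColor(I,cv2.COLOR_BGR2GRAY);x0,y0,x1,y1=box;print(np.percentile(g[y0:y1,x0:x1],[10,30,50,70,90]))
    for t in ts:
        r=wheel(n,I,box,t); print(n,t,r[:3]); c=r[0]
        cv2.imwrite(f"pics/m_{n}{t}.png",r[3]*255)
ct=(312.0,249.2)
hub=(331.3,220.9)
print(tri(("top",)+ct,("scene",)+hub))
for z in(.2,.2075,.215): print(z,onz("top",*ct,z),onz("scene",*hub,z+.0035))
# handle pixels by darkness in top
print("scale",np.linalg.norm(onz("top",284.5,249,.2075)-onz("top",340,249,.2075)))
for n,I,box,(a,b) in(("top",T,(300,235,330,265),(60,0)),("scene",S,(320,200,356,217),(75,0))):
    x0,y0,x1,y1=box;g=cv2.cvtColor(I,cv2.COLOR_BGR2GRAY)[y0:y1,x0:x1]
    k,l,st,ce=cv2.connectedComponentsWithStats((g<a).astype(np.uint8))
    for i in range(1,k):
        if st[i,4]>15: 
            q=np.argwhere(l==i)[:,::-1].astype(np.float32); print(n,ce[i]+[x0,y0],st[i],cv2.minAreaRect(q+np.float32([x0,y0])))
E
```

```text
[ 43.  79. 152. 177. 182.]
top 163 ((311.57884979248047, 248.12530899047852), (52.63076400756836, 53.462852478027344), 37.18864822387695)
top 166 ((311.57119369506836, 248.2105941772461), (52.315956115722656, 53.1249885559082), 60.869075775146484)
top 169 ((311.5443572998047, 248.26222229003906), (52.14619064331055, 52.77693176269531), 72.90863800048828)
[ 88. 196. 198. 209. 214.]
scene 185 ((344.1986389160156, 217.36750030517578), (59.02998352050781, 112.02259826660156), 104.48422241210938)
scene 192 ((344.3204536437988, 217.37041091918945), (58.935604095458984, 112.2511978149414), 104.54825592041016)
scene 196 ((344.8963928222656, 217.60508728027344), (58.837135314941406, 110.64541625976562), 104.26309967041016)
scene 200 ((330.7390556335449, 222.35025787353516), (37.64004898071289, 56.67575454711914), 91.5595474243164)
scene 205 ((330.80023193359375, 222.46149063110352), (37.09553527832031, 56.58824157714844), 91.7509765625)
(array([0.52145099, 0.02091468, 0.20794118]), [np.float64(0.0008753379672699737), np.float64(0.0008753379672699021)])
0.2 [0.5231786  0.02046993 0.2       ] [0.51811732 0.01660633 0.2035    ]
0.2075 [0.52224534 0.02043959 0.2075    ] [0.52260658 0.02485265 0.211     ]
0.215 [0.52131209 0.02040925 0.215     ] [0.52709583 0.03309897 0.2185    ]
scale 0.15919923166338235
top [313.32967033 253.23076923] [ 9 11  9 16 91] ((313.1294250488281, 253.58233642578125), (16.161319732666016, 6.0740532875061035), 77.47119140625)
scene [337.02325581 211.36046512] [ 9  7 16 10 86] ((336.9280700683594, 211.44180297851562), (5.544959545135498, 15.72451114654541), 65.55604553222656)
```

```bash
python3 - <<'E'
from m import *
T=cv2.imread("pics/top0.png");S=cv2.imread("pics/scene0.png")
print("hub",tri(("top",311.57,248.3),("scene",330.8,222.0)),tri(("top",311.57,248.3),("scene",330.9,220.5)))
g=tri(("top",313.2,253.4),("scene",337.0,211.4)); print("grip",g)
for z in(.2,.205,.21,.215):
    h=onz("top",311.57,248.3,z); gr=onz("top",313.2,253.4,z+.016); d=gr-h; a=np.arctan2(d[1],d[0])
    u=np.array([np.cos(a),np.sin(a),0])
    print(z,h,"d",np.linalg.norm(d[:2]),np.degrees(a))
    for ang in (a,):
        print("  scene hub",proj("scene",h),"grip",proj("scene",h+u*.02+[0,0,.016]),"piv",proj("scene",h+u*.062+[0,0,.016]),"top piv",proj("top",h+u*.062+[0,0,.016]),"top end",proj("top",h-u*.006+[0,0,.016]))
    for dz in(0,): 
        ring=[h+[.08*np.cos(t),.08*np.sin(t),0] for t in np.linspace(0,6.28,60)]
        P=np.array([proj("scene",p) for p in ring]); print("  ring",P.min(0),P.max(0)); P=np.array([proj("top",p) for p in ring]); print("  ringtop",P.min(0),P.max(0))
E
```

```text
hub (array([0.5240159 , 0.02237195, 0.20621577]), [np.float64(0.0011316345308652724), np.float64(0.0011316345308651859)]) (array([0.52353229, 0.02226638, 0.21105062]), [np.float64(0.000981914919695898), np.float64(0.0009819149196958977)])
grip (array([0.50505284, 0.01809085, 0.23246038]), [np.float64(0.002696656555907407), np.float64(0.0026966565559073505)])
0.2 [0.52575632 0.02178625 0.2       ] d 0.01730609693525289 -162.6763241370774
  scene hub [329.68546587 223.8217872 ] grip [334.97697931 215.84824307] piv [345.7646143  209.10367289] top piv [317.44894743 268.46268324] top end [310.99696755 245.58974119]
  ring [299.74971297 205.75251486] [359.58741399 243.4009841 ]
  ringtop [283.80464356 220.98171305] [339.25816568 276.01321856]
0.205 [0.5251255  0.02176161 0.205     ] d 0.017254003221805883 -162.68224765986383
  scene hub [329.90201981 222.28945294] grip [335.20434656 214.30131985] piv [346.01046001 207.56761482] top piv [317.46687922 268.53227092] top end [310.99522829 245.58046337]
  ring [299.90777214 204.24566145] [359.86239374 241.84483284]
  ringtop [283.71108793 220.89038239] [339.3513607  276.10719641]
0.21 [0.52449467 0.02173697 0.21      ] d 0.017201909693894672 -162.68820705980085
  scene hub [330.11942293 220.75111058] grip [335.43260023 212.74836108] piv [346.25724346 206.02567781] top piv [317.48492081 268.60233985] top end [310.99347844 245.57112188]
  ring [300.06648482 202.73318359] [360.13841745 240.2822599 ]
  ringtop [283.61689973 220.79843904] [339.44518517 276.20181378]
0.215 [0.52386385 0.02171232 0.215     ] d 0.017149816353209762 -162.69420266369528
  scene hub [330.33767955 219.20672969] grip [335.66174477 211.18933649] piv [346.50496923 204.47783309] top piv [317.50307321 268.67289505] top end [310.9917179  245.56171606]
  ring [300.22585457 201.21505449] [360.41549016 238.71323067]
  ringtop [283.52207252 220.70587681] [339.5396455 276.2970772]
```

```bash
cat >> h.py <<'E'
from scipy.spatial.transform import Rotation as Ro
def tool():
    s=telemetry.observe(); return s,np.array(s["tcp_pos"]),Ro.from_euler("xyz",s["ee_rot"])
def delta(p,yaw=None,roll=np.pi,pitch=0):
    s,q,R=tool(); d=R.inv().apply(np.array(p)-q)*100
    r=(R.inv()*Ro.from_euler("xyz",[roll,pitch,yaw])).as_rotvec(degrees=True) if yaw is not None else None
    return np.round(d,2),r
E
python3 - <<'E'
from h import *
print(delta([.5015,.0152,.31],np.radians(107)))
print(delta([.191,.595,.31]))
E
```

```text
(array([-45.67,  47.29,  -7.38]), array([ -0.04247542,   0.09263085, -34.80802303]))
(array([ 0.03, -0.  , -7.44]), None)
```

>>> {"fn": "carry_out", "kwargs": {
  "steps": [
    [0, 0, -7.4, 0, 0, 0, 8.7],
    [0, 0, -7.4, 0, 0, 0, 8.7],
    [-4.5, 4.7, -7.4, 0, 0, -4, 5],
    [-9, 9.4, -7.4, 0, 0, -8, 5],
    [-13.5, 14.1, -7.4, 0, 0, -12, 5],
    [-18, 18.7, -7.4, 0, 0, -16, 5],
    [-22, 23, -7.4, 0, 0, -20, 5],
    [-26, 27, -7.4, 0, 0, -24, 5],
    [-30, 31, -7.4, 0, 0, -28, 5],
    [-34, 35, -7.4, 0, 0, -32, 5],
    [-38, 39, -7.4, 0, 0, -34.8, 5],
    [-41.5, 43, -7.4, 0, 0, -34.8, 5],
    [-44, 45.5, -7.4, 0, 0, -34.8, 5],
    [-45.67, 47.29, -7.4, 0, 0.1, -34.8, 5],
    [-45.67, 47.29, -7.4, 0, 0.1, -34.8, 5],
    [-45.67, 47.29, -7.4, 0, 0.1, -34.8, 5],
    [-45.67, 47.29, -7.4, 0, 0.1, -34.8, 5]
  ],
  "newtons": 30
}}

```text
t: 1.8
tcp_pos: [0.5018, 0.0143, 0.3097]
ee_rot: [-3.141, -0.002, 1.864]
contact_force: [-0.3, 0.3, -0.7]
finger_gap: 0.0499
```

```bash
python3 - <<'E'
from h import *
for n in("scene","top"):
    im=camera(n)[:,:,::-1]; cv2.imwrite(f"pics/{n}1.png",im)
a=cv2.imread("pics/scene1.png")[150:320,260:420]
cv2.imwrite("pics/c1.png",cv2.resize(a,None,fx=3.5,fy=3.5,interpolation=cv2.INTER_CUBIC))
print(telemetry.observe()); print(delta([.5015,.0152,.2285],np.radians(107)))
E
```

```text
{'t': 1.9, 'joint_positions': array([-0.12626291, -0.1184061 ,  1.74162875,  0.00235603,  1.51978077,
       -1.99384616]), 'qvel': array([ 0.02438684, -0.01317694,  0.00402782, -0.00191715,  0.00019289,
       -0.00341201]), 'joint_torque': array([-1.03813972e+00, -3.35155535e+01, -3.99895513e+01, -1.41783580e-01,
        1.07769246e-02, -1.59208925e-02]), 'tcp_pos': array([0.50116973, 0.01639268, 0.31012854]), 'ee_rot': array([-3.14127205e+00, -2.72461705e-03,  1.86746100e+00]), 'contact_force': array([-0.27952644, -0.49842392,  0.29127107]), 'ft_torque': array([ 0.03951271,  0.02885349, -0.00418095]), 'finger_gap': 0.049745320353833576}
(array([-0.15, -0.  ,  8.16]), array([-0.01836604, -0.15610944, -0.002341  ]))
```

View pics/c1.png

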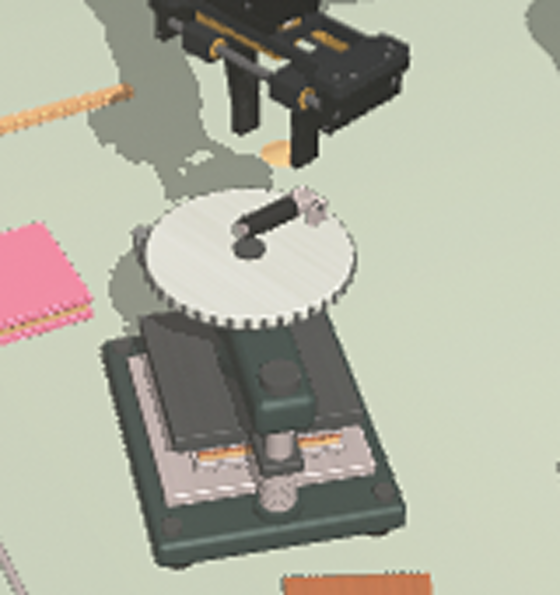

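```bash
python3 - <<'E'
from h import *
s,p,R=tool()
for sx in(-1,1):
    for o in(.025,.04): print(sx,o,proj("scene",p+R.apply([sx*o,0,.014])))
E
```

```text
-1 0.025 [330.49890806 187.0220572 ]
-1 0.04 [326.45030846 184.67908957]
1 0.025 [344.31967712 195.02427132]
1 0.04 [348.56594826 197.48409724]
```

The open fingers straddle the sleeve in the scene view. Their tips project within about 1 px of where the arm pose puts them, so the calibration agrees. Now going down.

>>> {"fn": "carry_out", "kwargs": {
  "steps": [
    [-0.1, 0, 3, 0, 0, 0, 5],
    [-0.1, 0, 5.5, 0, 0, 0, 5],
    [-0.1, 0, 6.8, 0, 0, 0, 5],
    [-0.1, 0, 7.4, 0, 0, 0, 5],
    [-0.1, 0, 7.7, 0, 0, 0, 5],
    [-0.1, 0, 7.95, 0, 0, 0, 5],
    [-0.1, 0, 7.95, 0, 0, 0, 5]
  ]
}}

```text
t: 2.6
tcp_pos: [0.5024, 0.0149, 0.2318]
ee_rot: [3.14, -0.001, 1.868]
contact_force: [0.5, -1.1, -0.2]
finger_gap: 0.0499
```

```bash
python3 - <<'E'
from h import *
for n in("scene","top"):
    im=camera(n)[:,:,::-1]; cv2.imwrite(f"pics/{n}2.png",im)
a=cv2.imread("pics/scene2.png")[150:270,260:420]
cv2.imwrite("pics/c2.png",cv2.resize(a,None,fx=5,fy=5,interpolation=cv2.INTER_CUBIC))
s=telemetry.observe();print(s["tcp_pos"],s["contact_force"])
E
```

```text
[0.50248633 0.0147479  0.23189851] [-0.17238015  0.16825937  0.37258565]
```

View pics/c2.png

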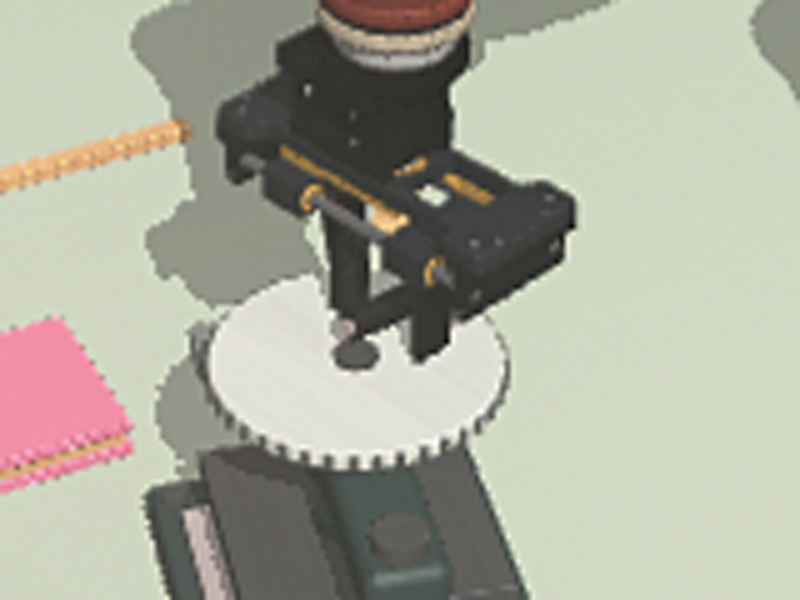

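The fingers straddle the sleeve: tips at about (330,212) and (345,221) in the scene image, with the sleeve between them. Closing.

>>> {"fn": "carry_out", "kwargs": {
  "steps": [
    [0, 0, 0, 0, 0, 0, 1],
    [0, 0, 0, 0, 0, 0, 1],
    [0, 0, 0, 0, 0, 0, 1],
    [0, 0, 0, 0, 0, 0, 1],
    [0, 0, 0, 0, 0, 0, 1],
    [0, 0, 0, 0, 0, 0, 1]
  ],
  "newtons": 20
}}

```text
t: 3.3
tcp_pos: [0.502, 0.0149, 0.231]
ee_rot: [3.141, -0.002, 1.867]
contact_force: [0.2, 0.6, 1.2]
finger_gap: 0.0173
```

```bash
python3 - <<'E'
from h import *
s,p,R=tool(); print(p,s["contact_force"],s["ft_torque"],s["finger_gap"],R.as_matrix().round(3))
E
```

```text
[0.50195899 0.01488881 0.23103627] [0.16094754 0.60085093 1.17074903] [ 0.12311822  0.04543639 -0.08423576] 0.017260953209469427 [[-0.292  0.956 -0.   ]
 [ 0.956  0.292  0.002]
 [ 0.002  0.    -1.   ]]
```

>>> {"fn": "carry_out", "kwargs": {
  "steps": [
    [0, -0.015, -0.335, 0, 0, 0, 1],
    [0, -0.06, -0.667, 0, 0, 0, 1],
    [0, -0.13, -0.994, 0, 0, 0, 1],
    [0, -0.23, -1.313, 0, 0, 0, 1],
    [0, -0.36, -1.623, 0, 0, 0, 1],
    [0, -0.51, -1.92, 0, 0, 0, 1],
    [0, -0.69, -2.2, 0, 0, 0, 1],
    [0, -0.9, -2.47, 0, 0, 0, 1],
    [0, -1.125, -2.715, 0, 0, 0, 1]
  ]
}}

```text
t: 4.2
tcp_pos: [0.491, 0.0117, 0.2582]
ee_rot: [3.141, -0.002, 1.868]
contact_force: [-0.5, 1.3, -10.5]
finger_gap: 0.0173
```

```bash
python3 - <<'E'
from h import *
for n in("scene",):
    im=camera(n)[:,:,::-1]; cv2.imwrite(f"pics/{n}3.png",im)
a=cv2.imread("pics/scene3.png")[150:270,260:420]
cv2.imwrite("pics/c3.png",cv2.resize(a,None,fx=5,fy=5,interpolation=cv2.INTER_CUBIC))
s,p,R=tool();print(p,s["contact_force"],R.inv().apply(s["contact_force"]))
E
```

```text
[0.49082044 0.01159951 0.25865528] [-1.4685413   2.41267314 -9.59830409] [ 2.71674762 -0.70326723  9.60363183]
```

View pics/c3.png

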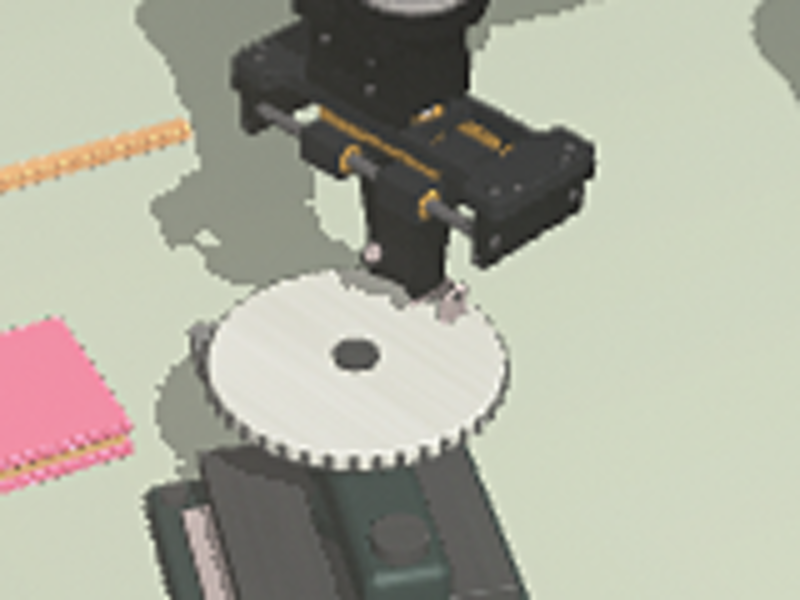

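The handle is following, now about 45° up with its end at about (334,200). Finishing the swing.

>>> {"fn": "carry_out", "kwargs": {
  "steps": [
    [0, -0.25, -0.22, 0, 0, 0, 1],
    [0, -0.51, -0.42, 0, 0, 0, 1],
    [0, -0.8, -0.6, 0, 0, 0, 1],
    [0, -1.09, -0.75, 0, 0, 0, 1],
    [0, -1.4, -0.88, 0, 0, 0, 1],
    [0, -1.72, -0.98, 0, 0, 0, 1],
    [0, -2.05, -1.05, 0, 0, 0, 1],
    [0, -2.38, -1.1, 0, 0, 0, 1],
    [0, -2.72, -1.11, 0, 0, 0, 1],
    [0, -2.72, -1.11, 0, 0, 0, 1]
  ]
}}

```text
t: 5.25
tcp_pos: [0.467, 0.0036, 0.2721]
ee_rot: [3.135, 0.0, 1.868]
contact_force: [2.1, 4.3, -0.8]
finger_gap: 0.017
```

```bash
python3 - <<'E'
from h import *
for n in("scene",):
    im=camera(n)[:,:,::-1]; cv2.imwrite(f"pics/{n}4.png",im)
a=cv2.imread("pics/scene4.png")[150:310,260:420]
cv2.imwrite("pics/c4.png",cv2.resize(a,None,fx=3.7,fy=3.7,interpolation=cv2.INTER_CUBIC))
s,p,R=tool();print(p,s["contact_force"],R.inv().apply(s["contact_force"]),s["ft_torque"])
d=p[:2]-np.array([.5245,.022]);print(np.hypot(*d),np.degrees(np.arctan2(d[1],d[0])))
E
```

```text
[0.46700527 0.00352921 0.27205537] [ 3.09738277  4.86820523 -0.8605596 ] [3.74986804 4.37979935 0.88860137] [ 0.80885477 -0.61735472  0.04093716]
0.06038885551271868 -162.18983939609743
```

View pics/c4.png

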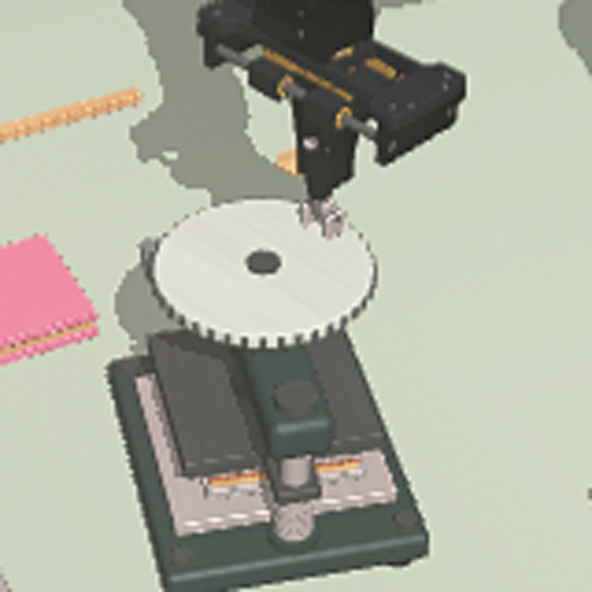

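>>> {"fn": "carry_out", "kwargs": {
  "steps": [
    [0, -0.1, 0, 0, 0, 0, 1],
    [0, -0.15, 0, 0, 0, 0, 1],
    [0, -0.15, 0, 0, 0, 0, 1]
  ]
}}

```text
t: 5.6
tcp_pos: [0.466, 0.0032, 0.2722]
ee_rot: [3.134, 0.001, 1.868]
contact_force: [4.8, 4.7, -1.8]
finger_gap: 0.0167
```

```bash
python3 - <<'E'
from h import *
im=camera("scene")[:,:,::-1]; cv2.imwrite("pics/scene5.png",im)
a=im[175:225,320:380]
cv2.imwrite("pics/c5.png",cv2.resize(a,None,fx=10,fy=10,interpolation=cv2.INTER_CUBIC))
s,p,R=tool();print(p,s["contact_force"],R.inv().apply(s["contact_force"]),s["ft_torque"])
u=np.array([np.cos(np.radians(-162.7)),np.sin(np.radians(-162.7)),0]);h=np.array([.5245,.022,.211])
for t in(80,85,90,92):
    t=np.radians(t);P=h+u*.062+[0,0,.016];E=P-u*.068*np.cos(t)+[0,0,.068*np.sin(t)]; print(proj("scene",P),proj("scene",E))
E
```

```text
[0.46600589 0.00318243 0.27219656] [ 4.66442576  4.79844783 -0.17751354] [3.22402997 5.86263877 0.22040351] [ 0.89058241 -0.93411926  0.02177438]
[346.3159593  205.78507254] [343.86240164 187.27203691]
[346.3159593  205.78507254] [345.41498954 186.1144557 ]
[346.3159593  205.78507254] [346.96856441 185.11549522]
[346.3159593  205.78507254] [347.58738329 184.76200663]
```

View pics/c5.png

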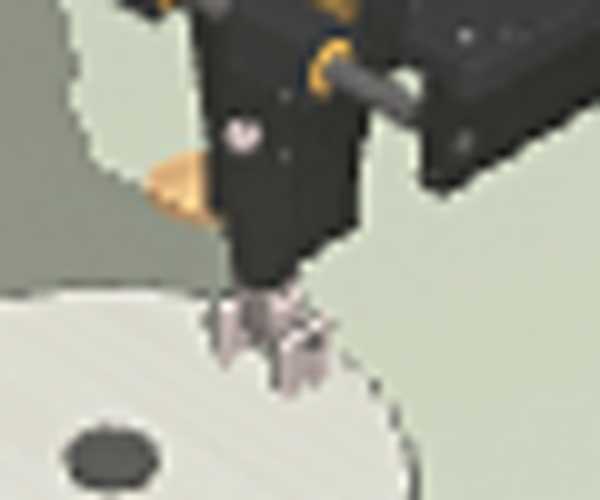

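```bash
python3 - <<'E'
from h import *
u=np.array([np.cos(np.radians(-162.7)),np.sin(np.radians(-162.7)),0]);h=np.array([.5245,.022,.211])
P=h+u*.062+[0,0,.016]
print("cap",proj("scene",h+[0,0,.0035]),"obs 330.6 220.2; folded obs 328.1 215.2; mid obs 334.0 200.0; now 343.75 187.85; pivot",proj("scene",P))
for t in(0,40,45,50,75,80,85,90):
    t=np.radians(t);E=P-u*.068*np.cos(t)+[0,0,.068*np.sin(t)]; print(np.degrees(t),proj("scene",E))
im=cv2.imread("pics/scene5.png")[175:215,330:365]
cv2.imwrite("pics/c5b.png",cv2.resize(cv2.convertScaleAbs(im,alpha=2.2),None,fx=14,fy=14,interpolation=cv2.INTER_NEAREST))
E
```

```text
cap [330.17617212 219.4827888 ] obs 330.6 220.2; folded obs 328.1 215.2; mid obs 334.0 200.0; now 343.75 187.85; pivot [346.3159593  205.78507254]
0.0 [328.61256014 216.77090889]
40.0 [333.0016872  200.90498328]
45.0 [334.09606374 198.90500875]
50.0 [335.28760664 196.9584365 ]
75.0 [342.32379587 188.57943609]
80.0 [343.86240164 187.27203691]
85.0 [345.41498954 186.1144557 ]
90.0 [346.96856441 185.11549522]
```

View pics/c5b.png

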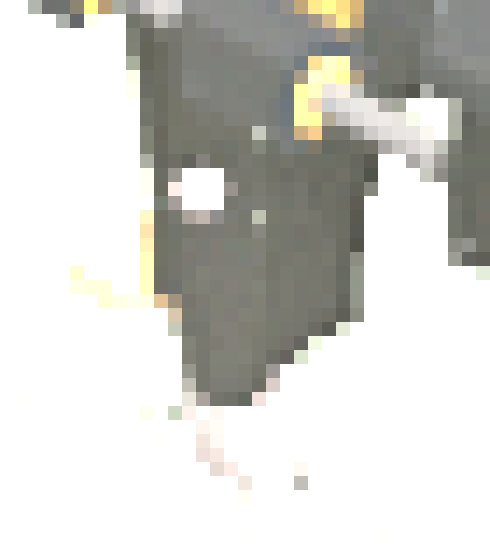

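The light dot at (343.8,187.9) is the handle's end. It projects to about 79°, not 90°, so I need to push further out.

>>> {"fn": "carry_out", "kwargs": {
  "steps": [
    [0, -0.15, 0, 0, 0, 0, 1],
    [0, -0.3, 0, 0, 0, 0, 1],
    [0, -0.4, 0, 0, 0, 0, 1],
    [0, -0.4, 0, 0, 0, 0, 1]
  ]
}}

```text
t: 6.05
tcp_pos: [0.4624, 0.002, 0.2725]
ee_rot: [3.133, 0.001, 1.868]
contact_force: [5.3, 5.1, 0.4]
finger_gap: 0.0166
```

```bash
cat > dot.py <<'E'
from h import *
import sys
def run(tag,x0=330,y0=172,x1=370,y1=232):
    im=camera("scene")[:,:,::-1]; cv2.imwrite(f"pics/scene{tag}.png",im)
    cv2.imwrite(f"pics/c{tag}.png",cv2.resize(cv2.convertScaleAbs(im[y0:y1,x0:x1],alpha=1.5),None,fx=10,fy=10,interpolation=cv2.INTER_NEAREST))
    s,p,R=tool();print(p,"toolF",R.inv().apply(s["contact_force"]).round(2),s["finger_gap"])
run(sys.argv[1])
E
python3 dot.py 6
```

```text
[0.46241936 0.00197821 0.27249596] toolF [3.36 5.35 0.26] 0.0162323207681212
```

View pics/c6.png

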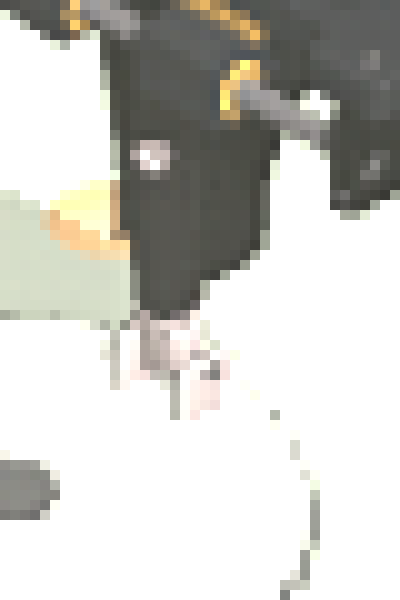

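>>> {"fn": "carry_out", "kwargs": {
  "steps": [
    [0, -0.3, 0, 0, 0, 0, 3.5],
    [0, -0.2, 0, 0, 0, 0, 3.5],
    [0, 0, 0, 0, 0, 0, 3.5],
    [0, 0.4, 0, 0, 0, 0, 3.5],
    [0, 0.8, 0.4, 0, 0, 0, 3.5],
    [0, 0.8, 0.7, 0, 0, 0, 3.5],
    [0, 0.8, 0.7, 0, 0, 0, 3.5]
  ]
}}

```text
t: 6.8
tcp_pos: [0.4672, 0.0043, 0.2612]
ee_rot: [-3.14, -0.002, 1.868]
contact_force: [-0.2, 0.5, -0.7]
finger_gap: 0.0348
```

```bash
python3 dot.py 7
```

```text
[0.46728835 0.00429266 0.26155635] toolF [-0.09 -0.02 -0.06] 0.0351908399349695
```

View pics/c7.png

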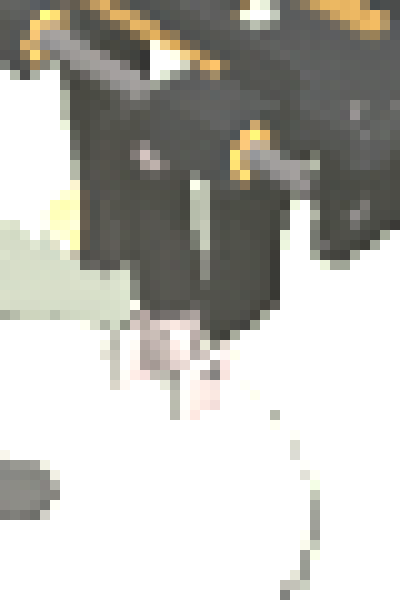

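>>> {"fn": "carry_out", "kwargs": {
  "steps": [
    [0, 0.3, 0, 0, 0, 0, 3.5],
    [0, 0.3, 0, 0, 0, 0, 1],
    [0, 0.3, 0, 0, 0, 0, 1],
    [0, 0.3, 0, 0, 0, 0, 1],
    [0, 0.3, 0, 0, 0, 0, 1],
    [0, 0.15, 0, 0, 0, 0, 1],
    [0, 0, 0, 0, 0, 0, 1],
    [0, -0.15, 0, 0, 0, 0, 1],
    [0, -0.3, 0, 0, 0, 0, 1],
    [0, -0.3, 0, 0, 0, 0, 1]
  ],
  "newtons": 40
}}

```text
t: 7.85
tcp_pos: [0.4687, 0.0043, 0.2626]
ee_rot: [3.13, -0.001, 1.867]
contact_force: [17.1, 3.3, -10.8]
finger_gap: 0.017
```

```bash
python3 dot.py 8
```

```text
[0.46871809 0.00434393 0.26261081] toolF [-1.43 18.51 10.74] 0.017070019606320746
```

View pics/c8.png

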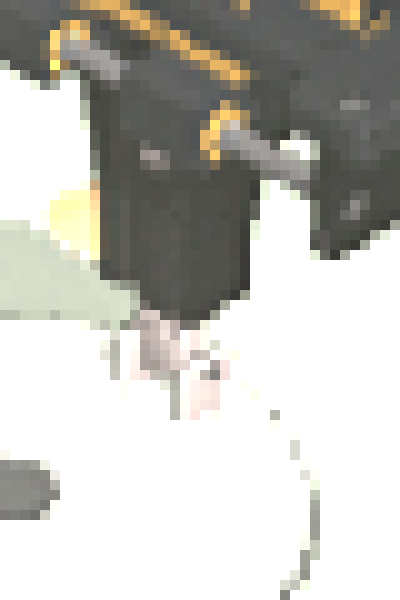

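The reaction is now 18.5 N, well above the hinge's roughly 2.5 N, which suggests the stop. The picture still suggests about 84°, so I'll let go, back off and look with a clear view.

>>> {"fn": "carry_out", "kwargs": {
  "steps": [
    [0, 0.1, 0, 0, 0, 0, 1],
    [0, 0.2, 0, 0, 0, 0, 5],
    [0, 0.2, 0, 0, 0, 0, 5],
    [0, 0.2, 0, 0, 0, 0, 5],
    [0, 0.2, 0, 0, 0, 0, 5],
    [0, 0.2, -4, 0, 0, 0, 5],
    [0, 0.2, -8, 0, 0, 0, 5],
    [0, 0.2, -9, 0, 0, 0, 5],
    [5, 0, -9, 0, 0, 0, 5],
    [10, 0, -9, 0, 0, 0, 5],
    [15, 0, -9, 0, 0, 0, 5],
    [20, 0, -9, 0, 0, 0, 5],
    [25, 0, -9, 0, 0, 0, 5],
    [30, 0, -9, 0, 0, 0, 5],
    [30, 0, -9, 0, 0, 0, 5]
  ]
}}

```text
t: 9.4
tcp_pos: [0.3742, 0.2948, 0.3522]
ee_rot: [-3.141, -0.004, 1.875]
contact_force: [0.2, -0.2, 0.4]
finger_gap: 0.0498
```

```bash
python3 - <<'E'
from h import *
S=camera("scene")[:,:,::-1];T=camera("top")[:,:,::-1]
cv2.imwrite("pics/scene9.png",S);cv2.imwrite("pics/top9.png",T)
a=cv2.resize(S[170:250,295:375],None,fx=6,fy=6,interpolation=cv2.INTER_CUBIC);b=cv2.resize(T[210:290,270:320+10],None,fx=6,fy=6,interpolation=cv2.INTER_CUBIC)
cv2.imwrite("pics/c9.png",np.hstack([a[:, :440],b]))
s,p,R=tool();print(p,s["contact_force"])
E
```

```text
[0.37627518 0.29074425 0.35219044] [-0.19458056 -0.17699161  0.62443128]
```

View pics/c9.png

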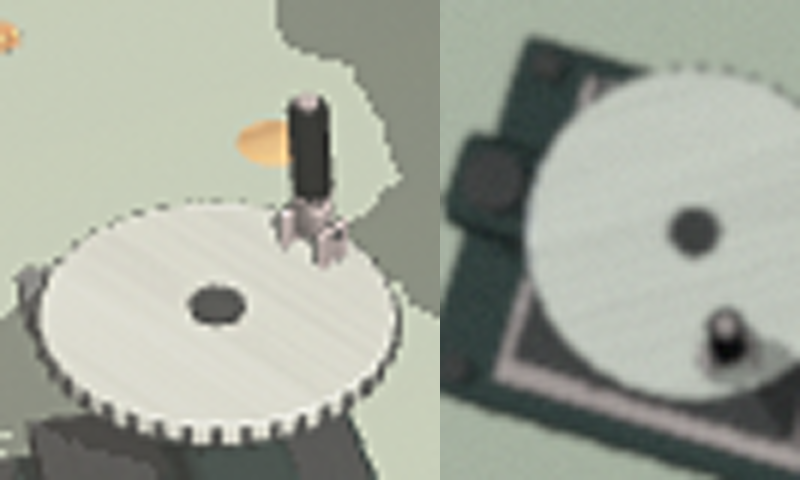

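```bash
python3 - <<'E'
from h import *
S=cv2.imread("pics/scene9.png");T=cv2.imread("pics/top9.png")
def dark(I,box,t):
    x0,y0,x1,y1=box;g=cv2.cvtColor(I,cv2.COLOR_BGR2GRAY)[y0:y1,x0:x1]
    k,l,st,ce=cv2.connectedComponentsWithStats((g<t).astype(np.uint8))
    return [(ce[i]+[x0,y0],st[i]) for i in range(1,k) if st[i,4]>8]
print(dark(S,(322,212,342,232),130),dark(T,(303,240,322,257),120))
ux=lambda a,b,o:((a+.5)/6-.5+o[0],(b+.5)/6-.5+o[1])
es=ux(309,102,(295,170)); et=ux(728-440,320,(270,210)); bs=ux(311,197,(295,170))
print(es,et)
E,r=tri(("top",)+et,("scene",)+es);print("end",E,r)
hs=dark(S,(322,212,342,232),130)[0][0];ht=dark(T,(303,240,322,257),120)[0][0]
H,r=tri(("top",)+tuple(ht),("scene",)+tuple(hs));print("hubcap",H,r); d=E-H;print(d,np.hypot(d[0],d[1]),np.degrees(np.arctan2(d[1],d[0])))
u=d*[1,1,0];u/=np.linalg.norm(u)
for t in (80,85,90,92):
    t=np.radians(t)
    h=H-[0,0,.0035];P=h+u*.062+[0,0,.016];e=P-u*.068*np.cos(t)+[0,0,.068*np.sin(t)]
    print(np.degrees(t),proj("scene",e)-es,proj("top",e)-et)
E
```

```text
[(array([330.69565217, 220.5       ]), array([ 5,  6,  9,  6, 46], dtype=int32))] [(array([311.81632653, 248.18367347]), array([ 5,  5,  8,  8, 49], dtype=int32))]
(346.0833333333333, 186.58333333333334) (317.5833333333333, 262.9166666666667)
end [0.47231435 0.00555625 0.29428922] [np.float64(0.0028528288684528777), np.float64(0.0028528288684526305)]
hubcap [0.52387187 0.02161014 0.21072481] [np.float64(0.0010500814524780084), np.float64(0.0010500814524778673)]
[-0.05155752 -0.0160539   0.08356441] 0.05399912754536281 -162.70453899497397
80.0 [-2.11528044  1.72838543] [-1.00768449 -0.34151952]
85.0 [-0.5657583   0.57119329] [-0.41604206  1.72171454]
90.0 [ 0.98473804 -0.42793046] [0.17936235 3.82265368]
92.0 [ 1.60232805 -0.78163782] [0.41741876 4.66951753]
```

```bash
python3 - <<'E'
from h import *
print(delta([.4973,.0134,.352],np.radians(107.3)),delta([.4973,.0134,.284]))
E
```

```text
(array([-3.007e+01,  3.370e+00, -1.000e-02]), array([-0.03151794, -0.04797577, -0.11683325])) (array([-30.08,   3.37,   6.79]), None)
```

>>> {"fn": "carry_out", "kwargs": {
  "steps": [
    [0, 3.4, 0, 0, 0, 0, 0],
    [-5, 3.4, 0, 0, 0, 0, 0],
    [-10, 3.4, 0, 0, 0, 0, 0],
    [-15, 3.4, 0, 0, 0, 0, 0],
    [-20, 3.4, 0, 0, 0, 0, 0],
    [-25, 3.4, 0, 0, 0, 0, 0],
    [-30, 3.4, 0, 0, 0, 0, 0],
    [-30, 3.4, 0, 0, 0, 0, 0],
    [-30, 3.4, 4, 0, 0, 0, 0],
    [-30, 3.4, 6.8, 0, 0, 0, 0],
    [-30, 3.4, 6.8, 0, 0, 0, 0]
  ],
  "newtons": 20
}}

```text
t: 10.6
tcp_pos: [0.4943, 0.0124, 0.2797]
ee_rot: [-3.134, -0.005, 1.865]
contact_force: [-0.5, 0.5, -1.1]
finger_gap: 0.0003
```

```bash
python3 dot.py 10
```

```text
[0.49566355 0.01252116 0.28251654] toolF [-0.17 -0.04 -0.48] 0.00041998252645078114
```

View pics/c10.png

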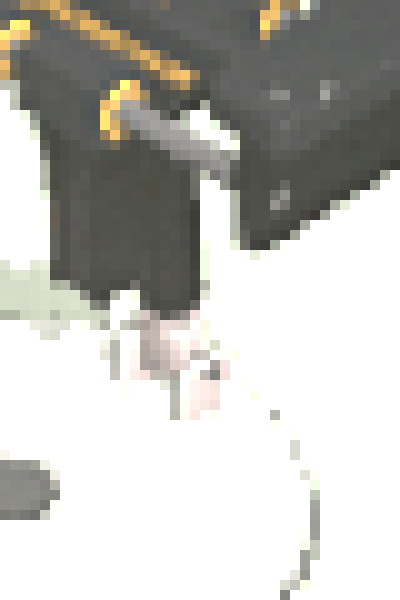

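>>> {"fn": "carry_out", "kwargs": {
  "steps": [
    [0, -0.4, 0, 0, 0, 0, 0],
    [0, -0.8, 0, 0, 0, 0, 0],
    [0, -1.0, 0, 0, 0, 0, 0],
    [0, -1.1, 0, 0, 0, 0, 0]
  ]
}}

```text
t: 11.05
tcp_pos: [0.4874, 0.01, 0.2859]
ee_rot: [3.138, -0.0, 1.868]
contact_force: [1.6, 0.0, 1.1]
finger_gap: 0.0003
```

>>> {"fn": "carry_out", "kwargs": {
  "steps": [
    [0, -0.1, 0, 0, 0, 0, 0],
    [0, -0.2, 0, 0, 0, 0, 0],
    [0, -0.3, 0, 0, 0, 0, 0]
  ]
}}

```text
t: 11.35
tcp_pos: [0.4841, 0.0092, 0.2846]
ee_rot: [3.14, -0.001, 1.868]
contact_force: [2.5, -0.3, 2.0]
finger_gap: 0.0004
```

>>> {"fn": "carry_out", "kwargs": {
  "steps": [
    [0, -0.1, 0, 0, 0, 0, 0],
    [0, -0.2, 0, 0, 0, 0, 0],
    [0, -0.3, 0, 0, 0, 0, 0]
  ]
}}

```text
t: 11.65
tcp_pos: [0.4826, 0.0087, 0.2847]
ee_rot: [3.137, -0.001, 1.868]
contact_force: [10.4, 2.6, -0.9]
finger_gap: 0.0002
```

>>> {"fn": "carry_out", "kwargs": {
  "steps": [
    [0, -0.1, 0, 0, 0, 0, 0],
    [0, -0.1, 0, 0, 0, 0, 0]
  ]
}}

```text
t: 11.85
tcp_pos: [0.4823, 0.0087, 0.2847]
ee_rot: [3.135, -0.001, 1.868]
contact_force: [11.8, 3.6, -1.4]
finger_gap: 0.0003
```

>>> {"fn": "carry_out", "kwargs": {
  "steps": [
    [0, 0.6, 0, 0, 0, 0, 0],
    [0, 1.5, 0, 0, 0, 0, 0],
    [0, 1.5, -2, 0, 0, 0, 0],
    [0, 1.5, -6, 0, 0, 0, 5],
    [0, 1.5, -6.8, 0, 0, 0, 5],
    [5, -1, -6.8, 0, 0, 0, 5],
    [10, -2, -6.8, 0, 0, 0, 5],
    [15, -2, -6.8, 0, 0, 0, 5],
    [20, -2, -6.8, 0, 0, 0, 5],
    [25, -2, -6.8, 0, 0, 0, 5],
    [25, -2, -6.8, 0, 0, 0, 5]
  ]
}}

```text
t: 12.95
tcp_pos: [0.3854, 0.2452, 0.352]
ee_rot: [-3.14, -0.003, 1.874]
contact_force: [0.0, -0.4, 0.3]
finger_gap: 0.0489
```

```bash
python3 - <<'E'
from h import *
S=camera("scene")[:,:,::-1];T=camera("top")[:,:,::-1]
cv2.imwrite("pics/scene11.png",S);cv2.imwrite("pics/top11.png",T)
a=cv2.resize(S[170:250,295:375],None,fx=6,fy=6,interpolation=cv2.INTER_CUBIC);b=cv2.resize(T[210:290,270:320+10],None,fx=6,fy=6,interpolation=cv2.INTER_CUBIC)
cv2.imwrite("pics/c11.png",np.hstack([a[:, :440],b]))
s,p,R=tool();print(p,s["contact_force"])
E
```

```text
[0.38699789 0.24219705 0.35190509] [-0.88249347 -0.32459284  0.32994772]
```

View pics/c11.png

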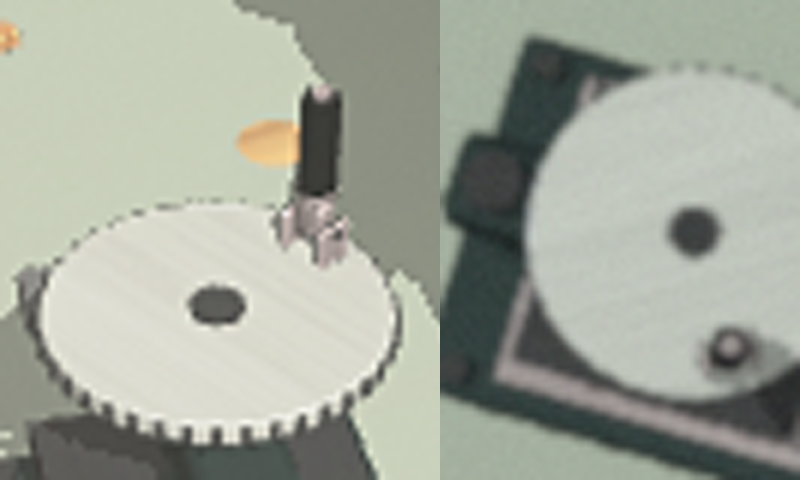

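The handle now stands clearly upright, its end at about (348.2,185) in the scene view and (318.2,267.3) in the top view, pressed against its stop. Next I'll locate it for the vertical grasp and estimate the gap under the platen.

```bash
python3 - <<'E'
from h import *
ux=lambda a,b,o:((a+.5)/6-.5+o[0],(b+.5)/6-.5+o[1])
es=ux(320,92,(295,170)); et=ux(731-440,345,(270,210))
E,r=tri(("top",)+et,("scene",)+es);print("end",E,r,es,et)
H=np.array([.52387,.02161,.2107]);d=E-H;print(d,np.hypot(d[0],d[1]),np.degrees(np.arctan2(d[1],d[0])))
print("top-only end at .295",onz("top",*et,.295))
S=cv2.imread("pics/scene11.png")
cv2.imwrite("pics/c12.png",cv2.resize(S[235:320,285:385],None,fx=7.5,fy=7.0,interpolation=cv2.INTER_CUBIC))
E
```

```text
end [0.46283847 0.00274157 0.29444633] [np.float64(0.0007677638207893271), np.float64(0.0007677638207895553)] (347.9166666666667, 184.91666666666666) (318.0833333333333, 267.0833333333333)
[-0.06103153 -0.01886843  0.08374633] 0.06388164921019915 -162.8205512501923
top-only end at .295 [0.4634305  0.00232073 0.295     ]
```

View pics/c12.png

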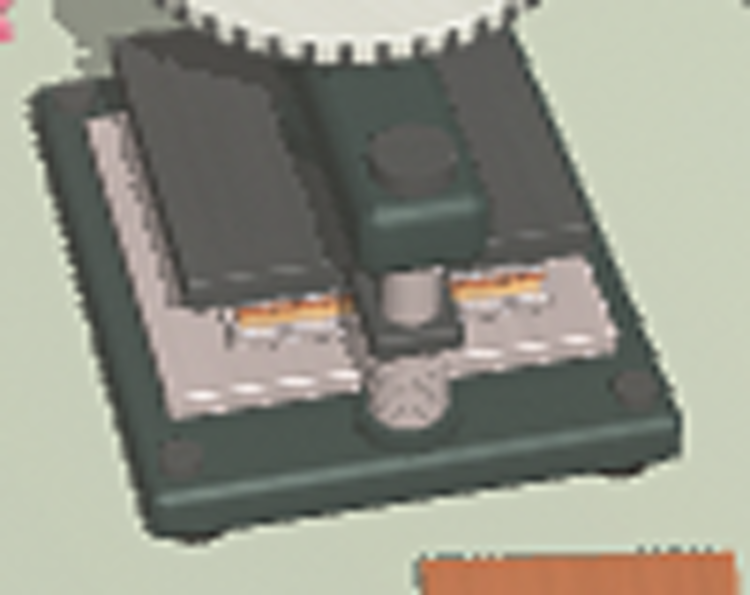

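The end sits 63.9 mm from the axis and 84 mm above the face, which matches 1.60 rad. Now the vertical grasp.

```bash
python3 - <<'E'
from h import *
print(delta([.4637,.003,.352],np.radians(107)),delta([.4637,.003,.263]))
E
```

```text
(array([-25.12,   0.25,  -0.03]), array([-0.08102848, -0.05693718,  0.21192525])) (array([-25.13,   0.26,   8.87]), None)
```

>>> {"fn": "carry_out", "kwargs": {
  "steps": [
    [-5, 0.2, 0, 0, 0, 0, 5],
    [-10, 0.2, 0, 0, 0, 0, 5],
    [-15, 0.2, 0, 0, 0, 0, 5],
    [-20, 0.2, 0, 0, 0, 0, 5],
    [-23, 0.2, 0, 0, 0, 0, 5],
    [-25, 0.2, 0, 0, 0, 0, 5],
    [-25, 0.2, 0, 0, 0, 0, 5],
    [-25, 0.2, 0, 0, 0, 0, 5]
  ]
}}

```text
t: 13.85
tcp_pos: [0.4625, 0.0012, 0.3518]
ee_rot: [-3.141, -0.002, 1.864]
contact_force: [0.3, 0.1, -0.3]
finger_gap: 0.0501
```

```bash
python3 - <<'E'
from h import *
for i in range(3): camera("scene"); print(delta([.4637,.003,.263],np.radians(107)))
E
```

```text
(array([0.03, 0.14, 8.9 ]), array([-0.01978595, -0.12608982, -0.10313467]))
(array([-0.02,  0.12,  8.91]), array([ 0.00208066, -0.11596265, -0.03454333]))
(array([-0.05,  0.11,  8.92]), array([ 0.01590505, -0.11007711,  0.01703479]))
```

>>> {"fn": "carry_out", "kwargs": {
  "steps": [
    [0, 0.1, 4, 0, 0, 0, 5],
    [0, 0.1, 7.5, 0, 0, 0, 5],
    [0, 0.1, 8.9, 0, 0, 0, 5],
    [0, 0.1, 8.9, 0, 0, 0, 5],
    [0, 0.1, 8.9, 0, 0, 0, 5],
    [0, 0.1, 8.9, 0, 0, 0, 1],
    [0, 0.1, 8.9, 0, 0, 0, 1],
    [0, 0.1, 8.9, 0, 0, 0, 1],
    [0, 0.1, 8.9, 0, 0, 0, 1],
    [0, 0.1, 8.9, 0, 0, 0, 1],
    [0, 0.1, 8.9, 0, 0, 0, 1]
  ],
  "newtons": 60
}}

```text
t: 15.1
tcp_pos: [0.4639, 0.0029, 0.2635]
ee_rot: [3.141, -0.001, 1.867]
contact_force: [0.0, 0.2, 1.2]
finger_gap: 0.017
```

```bash
cat > crank.py <<'E'
from h import *
import sys
H=np.array([.52387,.02161])
def pull(f=None):
    s,p,R=tool();d=p[:2]-H;a=np.arctan2(d[1],d[0]);F=np.array(s["contact_force"])
    er=np.array([np.cos(a),np.sin(a),0]);et=np.array([np.sin(a),-np.cos(a),0])
    print("t",s["t"],"p",p.round(4),"r",np.hypot(*d).round(4),"ang",np.degrees(a).round(1),"pull(against cw)",(-F@et).round(2),"rad out on tool",(F@er).round(2),"Fz",F[2].round(2),"gap",round(s["finger_gap"],4))
if __name__=="__main__":
    pull()
    if len(sys.argv)>1:
        p0,step,n,r=[float(v) for v in sys.argv[1:5]]
        f=lambda p:np.array([r*np.sin(np.radians(p)),r*(1-np.cos(np.radians(p))),.8*p/360])
        print(str([[float(v) for v in (f(p0+step*(i+1))-f(p0)).round(2)]+[0,0,0,1] for i in range(int(n))]))
E
python3 crank.py 0 4 5 6.25; python3 dot.py 13
```

```text
t 15.1 p [0.4639 0.0029 0.2635] r 0.0628 ang -162.6 pull(against cw) -0.16 rad out on tool -0.06 Fz 1.25 gap 0.017
[[0.44, 0.02, 0.01, 0, 0, 0, 1], [0.87, 0.06, 0.02, 0, 0, 0, 1], [1.3, 0.14, 0.03, 0, 0, 0, 1], [1.72, 0.24, 0.04, 0, 0, 0, 1], [2.14, 0.38, 0.04, 0, 0, 0, 1]]
[0.4639553  0.00286501 0.26351605] toolF [-1.2  -1.   -1.44] 0.01709088775389827
```

View pics/c13.png

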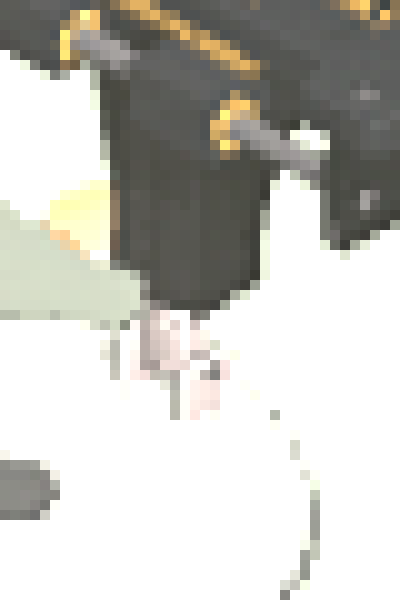

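Gripped, with a gap of 17 mm and almost no force; the handle is still upright between the fingers. Start cranking clockwise (along tool +x).

>>> {"fn": "carry_out", "kwargs": {
  "steps": [
    [0.44, 0.02, 0.01, 0, 0, 0, 1],
    [0.87, 0.06, 0.02, 0, 0, 0, 1],
    [1.3, 0.14, 0.03, 0, 0, 0, 1],
    [1.72, 0.24, 0.04, 0, 0, 0, 1],
    [2.14, 0.38, 0.04, 0, 0, 0, 1]
  ]
}}

```text
t: 15.65
tcp_pos: [0.4613, 0.0248, 0.263]
ee_rot: [3.141, -0.001, 1.867]
contact_force: [1.4, -4.9, 1.4]
finger_gap: 0.0167
```

```bash
python3 crank.py 20 4 5 6.25; python3 crank.py 40 4 5 6.25; python3 crank.py 60 4 5 6.25
```

```text
t 15.65 p [0.4613 0.0248 0.263 ] r 0.0626 ang 177.0 pull(against cw) 4.81 rad out on tool -1.62 Fz 1.36 gap 0.0167
[[0.4, 0.16, 0.01, 0, 0, 0, 1], [0.8, 0.35, 0.02, 0, 0, 0, 1], [1.17, 0.57, 0.03, 0, 0, 0, 1], [1.54, 0.82, 0.04, 0, 0, 0, 1], [1.88, 1.09, 0.04, 0, 0, 0, 1]]
t 15.65 p [0.4613 0.0248 0.263 ] r 0.0626 ang 177.0 pull(against cw) 4.81 rad out on tool -1.62 Fz 1.36 gap 0.0167
[[0.32, 0.29, 0.01, 0, 0, 0, 1], [0.63, 0.61, 0.02, 0, 0, 0, 1], [0.91, 0.94, 0.03, 0, 0, 0, 1], [1.16, 1.29, 0.04, 0, 0, 0, 1], [1.4, 1.66, 0.04, 0, 0, 0, 1]]
t 15.65 p [0.4613 0.0248 0.263 ] r 0.0626 ang 177.0 pull(against cw) 4.81 rad out on tool -1.62 Fz 1.36 gap 0.0167
[[0.2, 0.39, 0.01, 0, 0, 0, 1], [0.38, 0.78, 0.02, 0, 0, 0, 1], [0.53, 1.19, 0.03, 0, 0, 0, 1], [0.65, 1.61, 0.04, 0, 0, 0, 1], [0.74, 2.04, 0.04, 0, 0, 0, 1]]
```

Pull while turning freely: 4.8 N. Continuing.

>>> {"fn": "carry_out", "kwargs": {
  "steps": [
    [0.4, 0.16, 0.01, 0, 0, 0, 1],
    [0.8, 0.35, 0.02, 0, 0, 0, 1],
    [1.17, 0.57, 0.03, 0, 0, 0, 1],
    [1.54, 0.82, 0.04, 0, 0, 0, 1],
    [1.88, 1.09, 0.04, 0, 0, 0, 1]
  ]
}}

```text
t: 16.15
tcp_pos: [0.4663, 0.0458, 0.2626]
ee_rot: [3.141, -0.001, 1.867]
contact_force: [2.6, -5.9, 1.0]
finger_gap: 0.0168
```

```bash
python3 crank.py
```

```text
t 16.15 p [0.4663 0.0458 0.2626] r 0.0624 ang 157.2 pull(against cw) 4.38 rad out on tool -4.7 Fz 1.05 gap 0.0168
```

>>> {"fn": "carry_out", "kwargs": {
  "steps": [
    [0.32, 0.29, 0.01, 0, 0, 0, 1],
    [0.63, 0.61, 0.02, 0, 0, 0, 1],
    [0.91, 0.94, 0.03, 0, 0, 0, 1],
    [1.16, 1.29, 0.04, 0, 0, 0, 1],
    [1.4, 1.66, 0.04, 0, 0, 0, 1]
  ]
}}

```text
t: 16.65
tcp_pos: [0.4779, 0.0635, 0.2622]
ee_rot: [-3.141, 0.0, 1.867]
contact_force: [3.1, -7.8, 2.2]
finger_gap: 0.0164
```

```bash
python3 crank.py; python3 crank.py 80 4 5 6.25; python3 crank.py 100 4 5 6.25;python3 crank.py 120 4 5 6.25
```

```text
t 16.65 p [0.4779 0.0635 0.2622] r 0.0622 ang 137.6 pull(against cw) 3.67 rad out on tool -7.55 Fz 2.25 gap 0.0164
t 16.65 p [0.4779 0.0635 0.2622] r 0.0622 ang 137.6 pull(against cw) 3.67 rad out on tool -7.55 Fz 2.25 gap 0.0164
[[0.06, 0.43, 0.01, 0, 0, 0, 1], [0.09, 0.87, 0.02, 0, 0, 0, 1], [0.09, 1.3, 0.03, 0, 0, 0, 1], [0.06, 1.74, 0.04, 0, 0, 0, 1], [0.0, 2.17, 0.04, 0, 0, 0, 1]]
t 16.65 p [0.4779 0.0635 0.2622] r 0.0622 ang 137.6 pull(against cw) 3.67 rad out on tool -7.55 Fz 2.25 gap 0.0164
[[-0.09, 0.43, 0.01, 0, 0, 0, 1], [-0.21, 0.85, 0.02, 0, 0, 0, 1], [-0.36, 1.26, 0.03, 0, 0, 0, 1], [-0.54, 1.65, 0.04, 0, 0, 0, 1], [-0.74, 2.04, 0.04, 0, 0, 0, 1]]
t 16.65 p [0.4779 0.0635 0.2622] r 0.0622 ang 137.6 pull(against cw) 3.67 rad out on tool -7.55 Fz 2.25 gap 0.0164
[[-0.23, 0.37, 0.01, 0, 0, 0, 1], [-0.49, 0.72, 0.02, 0, 0, 0, 1], [-0.77, 1.06, 0.03, 0, 0, 0, 1], [-1.07, 1.37, 0.04, 0, 0, 0, 1], [-1.4, 1.66, 0.04, 0, 0, 0, 1]]
```

>>> {"fn": "carry_out", "kwargs": {
  "steps": [
    [0.17, 0.4, 0.01, 0, 0, 0, 1],
    [0.33, 0.8, 0.02, 0, 0, 0, 1],
    [0.46, 1.22, 0.03, 0, 0, 0, 1],
    [0.57, 1.64, 0.04, 0, 0, 0, 1],
    [0.65, 2.07, 0.04, 0, 0, 0, 1]
  ]
}}

```text
t: 17.15
tcp_pos: [0.495, 0.0762, 0.2617]
ee_rot: [-3.139, -0.002, 1.867]
contact_force: [0.2, -5.9, 4.1]
finger_gap: 0.0167
```

```bash
python3 crank.py
```

```text
t 17.15 p [0.495  0.0762 0.2617] r 0.0618 ang 117.9 pull(against cw) 2.61 rad out on tool -5.34 Fz 4.14 gap 0.0167
```

>>> {"fn": "carry_out", "kwargs": {
  "steps": [
    [0.06, 0.43, 0.01, 0, 0, 0, 1],
    [0.09, 0.87, 0.02, 0, 0, 0, 1],
    [0.09, 1.3, 0.03, 0, 0, 0, 1],
    [0.06, 1.74, 0.04, 0, 0, 0, 1],
    [0.0, 2.17, 0.04, 0, 0, 0, 1]
  ]
}}

```text
t: 17.65
tcp_pos: [0.5153, 0.0826, 0.2612]
ee_rot: [-3.138, -0.002, 1.867]
contact_force: [-2.7, -5.2, 5.8]
finger_gap: 0.0171
```

```bash
python3 crank.py
```

```text
t 17.65 p [0.5153 0.0826 0.2612] r 0.0616 ang 98.0 pull(against cw) 3.44 rad out on tool -4.76 Fz 5.78 gap 0.0171
```

>>> {"fn": "carry_out", "kwargs": {
  "steps": [
    [-0.11, 0.42, 0, 0, 0, 0, 1],
    [-0.25, 0.84, 0, 0, 0, 0, 1],
    [-0.41, 1.24, 0, 0, 0, 0, 1],
    [-0.6, 1.63, 0, 0, 0, 0, 1],
    [-0.82, 2.01, 0, 0, 0, 0, 1]
  ]
}}

```text
t: 18.15
tcp_pos: [0.5365, 0.0817, 0.2608]
ee_rot: [-3.138, -0.005, 1.868]
contact_force: [-4.4, -0.7, 3.9]
finger_gap: 0.0169
```

```bash
python3 crank.py
```

```text
t 18.15 p [0.5365 0.0817 0.2608] r 0.0614 ang 78.1 pull(against cw) 4.16 rad out on tool -1.54 Fz 3.86 gap 0.0169
```

>>> {"fn": "carry_out", "kwargs": {
  "steps": [
    [-0.23, 0.37, 0.01, 0, 0, 0, 1],
    [-0.49, 0.72, 0.02, 0, 0, 0, 1],
    [-0.77, 1.06, 0.03, 0, 0, 0, 1],
    [-1.07, 1.37, 0.04, 0, 0, 0, 1],
    [-1.4, 1.66, 0.04, 0, 0, 0, 1]
  ]
}}

```text
t: 18.65
tcp_pos: [0.5581, 0.0724, 0.2604]
ee_rot: [-3.141, -0.003, 1.868]
contact_force: [-3.9, 1.2, 0.2]
finger_gap: 0.0171
```

```bash
python3 crank.py;for a in 140 160 180 200 220; do python3 crank.py $a 4 5 6.25|tail -1;done
```

```text
t 18.65 p [0.5581 0.0724 0.2604] r 0.0612 ang 56.1 pull(against cw) 3.93 rad out on tool -1.22 Fz 0.24 gap 0.0171
[[-0.34, 0.27, 0.01, 0, 0, 0, 1], [-0.71, 0.51, 0.02, 0, 0, 0, 1], [-1.08, 0.73, 0.03, 0, 0, 0, 1], [-1.48, 0.92, 0.04, 0, 0, 0, 1], [-1.88, 1.09, 0.04, 0, 0, 0, 1]]
[[-0.41, 0.13, 0.01, 0, 0, 0, 1], [-0.84, 0.24, 0.02, 0, 0, 0, 1], [-1.27, 0.32, 0.03, 0, 0, 0, 1], [-1.7, 0.36, 0.04, 0, 0, 0, 1], [-2.14, 0.38, 0.04, 0, 0, 0, 1]]
[[-0.44, -0.02, 0.01, 0, 0, 0, 1], [-0.87, -0.06, 0.02, 0, 0, 0, 1], [-1.3, -0.14, 0.03, 0, 0, 0, 1], [-1.72, -0.24, 0.04, 0, 0, 0, 1], [-2.14, -0.38, 0.04, 0, 0, 0, 1]]
[[-0.4, -0.16, 0.01, 0, 0, 0, 1], [-0.8, -0.35, 0.02, 0, 0, 0, 1], [-1.17, -0.57, 0.03, 0, 0, 0, 1], [-1.54, -0.82, 0.04, 0, 0, 0, 1], [-1.88, -1.09, 0.04, 0, 0, 0, 1]]
[[-0.32, -0.29, 0.01, 0, 0, 0, 1], [-0.63, -0.61, 0.02, 0, 0, 0, 1], [-0.91, -0.94, 0.03, 0, 0, 0, 1], [-1.16, -1.29, 0.04, 0, 0, 0, 1], [-1.4, -1.66, 0.04, 0, 0, 0, 1]]
```

>>> {"fn": "carry_out", "kwargs": {
  "steps": [
    [-0.34, 0.27, 0.01, 0, 0, 0, 1],
    [-0.71, 0.51, 0.02, 0, 0, 0, 1],
    [-1.08, 0.73, 0.03, 0, 0, 0, 1],
    [-1.48, 0.92, 0.04, 0, 0, 0, 1],
    [-1.88, 1.09, 0.04, 0, 0, 0, 1]
  ]
}}

```text
t: 19.15
tcp_pos: [0.5739, 0.0571, 0.26]
ee_rot: [-3.141, -0.002, 1.867]
contact_force: [-5.6, 1.4, -3.2]
finger_gap: 0.017
```

```bash
python3 crank.py
```

```text
t 19.15 p [0.5739 0.0571 0.26  ] r 0.0614 ang 35.3 pull(against cw) 4.45 rad out on tool -3.77 Fz -3.21 gap 0.017
```

>>> {"fn": "carry_out", "kwargs": {
  "steps": [
    [-0.41, 0.13, 0.01, 0, 0, 0, 1],
    [-0.84, 0.24, 0.02, 0, 0, 0, 1],
    [-1.27, 0.32, 0.03, 0, 0, 0, 1],
    [-1.7, 0.36, 0.04, 0, 0, 0, 1],
    [-2.14, 0.38, 0.04, 0, 0, 0, 1]
  ]
}}

```text
t: 19.65
tcp_pos: [0.5834, 0.0378, 0.2595]
ee_rot: [-3.14, -0.002, 1.868]
contact_force: [-6.8, 2.5, -1.5]
finger_gap: 0.0168
```

```bash
python3 crank.py
```

```text
t 19.65 p [0.5834 0.0378 0.2595] r 0.0617 ang 15.2 pull(against cw) 4.17 rad out on tool -5.89 Fz -1.47 gap 0.0168
```

>>> {"fn": "carry_out", "kwargs": {
  "steps": [
    [-0.44, -0.04, 0.01, 0, 0, 0, 1],
    [-0.87, -0.1, 0.02, 0, 0, 0, 1],
    [-1.3, -0.2, 0.03, 0, 0, 0, 1],
    [-1.71, -0.32, 0.04, 0, 0, 0, 1],
    [-2.13, -0.46, 0.04, 0, 0, 0, 1]
  ]
}}

```text
t: 20.15
tcp_pos: [0.5855, 0.0165, 0.2592]
ee_rot: [-3.142, -0.003, 1.868]
contact_force: [-4.4, 4.7, -2.9]
finger_gap: 0.0168
```

```bash
python3 crank.py
```

```text
t 20.15 p [0.5855 0.0165 0.2592] r 0.0619 ang -4.7 pull(against cw) 4.3 rad out on tool -4.72 Fz -2.92 gap 0.0168
```

>>> {"fn": "carry_out", "kwargs": {
  "steps": [
    [-0.4, -0.16, 0.01, 0, 0, 0, 1],
    [-0.8, -0.35, 0.02, 0, 0, 0, 1],
    [-1.17, -0.57, 0.03, 0, 0, 0, 1],
    [-1.54, -0.82, 0.04, 0, 0, 0, 1],
    [-1.88, -1.09, 0.04, 0, 0, 0, 1]
  ]
}}

```text
t: 20.65
tcp_pos: [0.5805, -0.0042, 0.2587]
ee_rot: [3.142, -0.003, 1.868]
contact_force: [-3.5, 6.5, -3.1]
finger_gap: 0.017
```

```bash
python3 crank.py
```

```text
t 20.65 p [ 0.5805 -0.0042  0.2587] r 0.0623 ang -24.5 pull(against cw) 4.43 rad out on tool -5.9 Fz -3.12 gap 0.017
```

>>> {"fn": "carry_out", "kwargs": {
  "steps": [
    [-0.32, -0.29, 0.01, 0, 0, 0, 1],
    [-0.63, -0.61, 0.02, 0, 0, 0, 1],
    [-0.91, -0.94, 0.03, 0, 0, 0, 1],
    [-1.16, -1.29, 0.04, 0, 0, 0, 1],
    [-1.4, -1.66, 0.04, 0, 0, 0, 1]
  ]
}}

```text
t: 21.15
tcp_pos: [0.5689, -0.0219, 0.2583]
ee_rot: [3.141, -0.004, 1.868]
contact_force: [-2.2, 8.3, -2.9]
finger_gap: 0.017
```

```bash
python3 crank.py;for a in 240 260 280 300 320 340; do python3 crank.py $a 4 5 6.25|tail -1;done
```

```text
t 21.15 p [ 0.5689 -0.0219  0.2583] r 0.0627 ang -44.0 pull(against cw) 4.49 rad out on tool -7.36 Fz -2.93 gap 0.017
[[-0.2, -0.39, 0.01, 0, 0, 0, 1], [-0.38, -0.78, 0.02, 0, 0, 0, 1], [-0.53, -1.19, 0.03, 0, 0, 0, 1], [-0.65, -1.61, 0.04, 0, 0, 0, 1], [-0.74, -2.04, 0.04, 0, 0, 0, 1]]
[[-0.06, -0.43, 0.01, 0, 0, 0, 1], [-0.09, -0.87, 0.02, 0, 0, 0, 1], [-0.09, -1.3, 0.03, 0, 0, 0, 1], [-0.06, -1.74, 0.04, 0, 0, 0, 1], [-0.0, -2.17, 0.04, 0, 0, 0, 1]]
[[0.09, -0.43, 0.01, 0, 0, 0, 1], [0.21, -0.85, 0.02, 0, 0, 0, 1], [0.36, -1.26, 0.03, 0, 0, 0, 1], [0.54, -1.65, 0.04, 0, 0, 0, 1], [0.74, -2.04, 0.04, 0, 0, 0, 1]]
[[0.23, -0.37, 0.01, 0, 0, 0, 1], [0.49, -0.72, 0.02, 0, 0, 0, 1], [0.77, -1.06, 0.03, 0, 0, 0, 1], [1.07, -1.37, 0.04, 0, 0, 0, 1], [1.4, -1.66, 0.04, 0, 0, 0, 1]]
[[0.34, -0.27, 0.01, 0, 0, 0, 1], [0.71, -0.51, 0.02, 0, 0, 0, 1], [1.08, -0.73, 0.03, 0, 0, 0, 1], [1.48, -0.92, 0.04, 0, 0, 0, 1], [1.88, -1.09, 0.04, 0, 0, 0, 1]]
[[0.41, -0.13, 0.01, 0, 0, 0, 1], [0.84, -0.24, 0.02, 0, 0, 0, 1], [1.27, -0.32, 0.03, 0, 0, 0, 1], [1.7, -0.36, 0.04, 0, 0, 0, 1], [2.14, -0.38, 0.04, 0, 0, 0, 1]]
```

>>> {"fn": "carry_out", "kwargs": {
  "steps": [
    [-0.17, -0.4, 0.01, 0, 0, 0, 1],
    [-0.33, -0.8, 0.02, 0, 0, 0, 1],
    [-0.47, -1.21, 0.03, 0, 0, 0, 1],
    [-0.57, -1.64, 0.04, 0, 0, 0, 1],
    [-0.65, -2.07, 0.04, 0, 0, 0, 1]
  ]
}}

```text
t: 21.65
tcp_pos: [0.5518, -0.0346, 0.2579]
ee_rot: [3.139, -0.003, 1.868]
contact_force: [2.1, 6.0, -5.5]
finger_gap: 0.0166
```

```bash
python3 crank.py
```

```text
t 21.65 p [ 0.5518 -0.0346  0.2579] r 0.0627 ang -63.6 pull(against cw) 4.51 rad out on tool -4.42 Fz -5.53 gap 0.0166
```

>>> {"fn": "carry_out", "kwargs": {
  "steps": [
    [-0.06, -0.43, 0.01, 0, 0, 0, 1],
    [-0.09, -0.87, 0.02, 0, 0, 0, 1],
    [-0.09, -1.3, 0.03, 0, 0, 0, 1],
    [-0.06, -1.74, 0.04, 0, 0, 0, 1],
    [0, -2.17, 0.04, 0, 0, 0, 1]
  ]
}}

```text
t: 22.15
tcp_pos: [0.532, -0.0408, 0.2577]
ee_rot: [3.137, -0.002, 1.868]
contact_force: [6.0, 6.4, -6.8]
finger_gap: 0.0168
```

```bash
python3 crank.py
```

```text
t 22.15 p [ 0.532  -0.0408  0.2577] r 0.063 ang -82.6 pull(against cw) 6.81 rad out on tool -5.61 Fz -6.76 gap 0.0168
```

>>> {"fn": "carry_out", "kwargs": {
  "steps": [
    [0.09, -0.43, 0.01, 0, 0, 0, 1],
    [0.21, -0.85, 0.02, 0, 0, 0, 1],
    [0.36, -1.26, 0.03, 0, 0, 0, 1],
    [0.54, -1.65, 0.04, 0, 0, 0, 1],
    [0.74, -2.04, 0.04, 0, 0, 0, 1]
  ]
}}

```text
t: 22.65
tcp_pos: [0.5116, -0.0403, 0.2575]
ee_rot: [3.134, -0.0, 1.868]
contact_force: [12.6, 3.4, -11.9]
finger_gap: 0.0169
```

```bash
python3 crank.py
```

```text
t 22.65 p [ 0.5116 -0.0403  0.2575] r 0.0631 ang -101.2 pull(against cw) 11.74 rad out on tool -5.82 Fz -11.88 gap 0.0169
```

The pull went from 4.5 N to 6.8 N and then 11.7 N, a rise of about 7 N, so the platen is biting near the top of the band. I'll freeze by taking back the arm's lag and check.

>>> {"fn": "carry_out", "kwargs": {
  "steps": [
    [-0.08, 0.14, 0, 0, 0, 0, 1]
  ]
}}

```text
t: 22.75
tcp_pos: [0.5117, -0.0404, 0.2574]
ee_rot: [3.137, -0.002, 1.868]
contact_force: [2.9, 4.7, -4.6]
finger_gap: 0.0168
```

```bash
python3 crank.py; python3 dot.py 14 ; python3 - <<'E'
from h import *
T=camera("top")[:,:,::-1];cv2.imwrite("pics/top14.png",T)
S=cv2.imread("pics/scene14.png")
cv2.imwrite("pics/c14b.png",cv2.resize(S[160:320,280:400],None,fx=3.7,fy=3.7,interpolation=cv2.INTER_CUBIC))
E
python3 crank.py
```

```text
t 22.75 p [ 0.5117 -0.0404  0.2574] r 0.0632 ang -101.1 pull(against cw) 1.95 rad out on tool -5.2 Fz -4.59 gap 0.0168
[ 0.51183301 -0.0403893   0.2574257 ] toolF [2.67 4.43 6.55] 0.01678015630732277
t 22.85 p [ 0.5118 -0.0404  0.2574] r 0.0632 ang -101.0 pull(against cw) 2.94 rad out on tool -6.4 Fz -5.88 gap 0.0168
```

View pics/c14b.png

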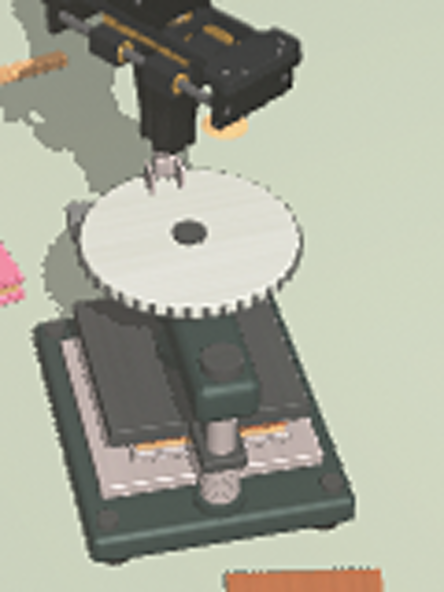

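It stays put at the same angle with the drive relaxed. The rise of about 7.2 N puts the squeeze near 165 N, close to the upper limit. I'll ease back about 14° and wind forward again to a slightly lower angle, which gives a second turning reading.

```bash
python3 crank.py 300 -4 4 6.25|tail -1; python3 crank.py 284 3 3 6.25|tail -1;python3 crank.py 293 3 2 6.25|tail -1
```

```text
[[-0.2, 0.39, -0.01, 0, 0, 0, 1], [-0.38, 0.78, -0.02, 0, 0, 0, 1], [-0.53, 1.19, -0.03, 0, 0, 0, 1], [-0.65, 1.61, -0.04, 0, 0, 0, 1]]
[[0.09, -0.32, 0.01, 0, 0, 0, 1], [0.19, -0.63, 0.01, 0, 0, 0, 1], [0.31, -0.93, 0.02, 0, 0, 0, 1]]
[[0.14, -0.3, 0.01, 0, 0, 0, 1], [0.29, -0.59, 0.01, 0, 0, 0, 1]]
```

>>> {"fn": "carry_out", "kwargs": {
  "steps": [
    [-0.18, 0.37, -0.01, 0, 0, 0, 1],
    [-0.34, 0.74, -0.02, 0, 0, 0, 1],
    [-0.48, 1.12, -0.03, 0, 0, 0, 1],
    [-0.57, 1.47, -0.03, 0, 0, 0, 1]
  ]
}}

```text
t: 23.25
tcp_pos: [0.5258, -0.0415, 0.2576]
ee_rot: [-3.141, -0.004, 1.868]
contact_force: [-3.8, 4.4, -0.7]
finger_gap: 0.0171
```

```bash
python3 crank.py
```

```text
t 23.25 p [ 0.5258 -0.0415  0.2576] r 0.0631 ang -88.2 pull(against cw) -3.68 rad out on tool -4.56 Fz -0.7 gap 0.0171
```

>>> {"fn": "carry_out", "kwargs": {
  "steps": [
    [0.09, -0.32, 0.01, 0, 0, 0, 1],
    [0.19, -0.63, 0.01, 0, 0, 0, 1],
    [0.31, -0.93, 0.02, 0, 0, 0, 1]
  ]
}}

```text
t: 23.55
tcp_pos: [0.5185, -0.0413, 0.2575]
ee_rot: [3.135, -0.001, 1.868]
contact_force: [10.1, 5.6, -8.1]
finger_gap: 0.0172
```

```bash
python3 crank.py
```

```text
t 23.55 p [ 0.5185 -0.0413  0.2575] r 0.0631 ang -94.9 pull(against cw) 9.56 rad out on tool -6.47 Fz -8.06 gap 0.0172
```

The second reading is 9.6 N at -95°, a rise of about 5.1 N or roughly 115 N of squeeze, which is mid-band. Freeze here, relax and release.

>>> {"fn": "carry_out", "kwargs": {
  "steps": [
    [-0.06, 0.14, 0, 0, 0, 0, 1],
    [-0.06, 0.14, 0, 0, 0, 0, 1]
  ]
}}

```text
t: 23.75
tcp_pos: [0.5189, -0.0413, 0.2575]
ee_rot: [3.138, -0.002, 1.868]
contact_force: [3.5, 5.4, -5.0]
finger_gap: 0.0167
```

```bash
python3 crank.py
```

```text
t 23.75 p [ 0.5189 -0.0413  0.2575] r 0.0631 ang -94.5 pull(against cw) 3.07 rad out on tool -5.71 Fz -5.02 gap 0.0167
```

>>> {"fn": "carry_out", "kwargs": {
  "steps": [
    [0, 0, 0, 0, 0, 0, 2.5],
    [0, 0, 0, 0, 0, 0, 4],
    [0, 0, 0, 0, 0, 0, 4.5],
    [0, 0, 0, 0, 0, 0, 4.5],
    [0, 0, 0, 0, 0, 0, 4.5]
  ]
}}

```text
t: 24.25
tcp_pos: [0.518, -0.0424, 0.2581]
ee_rot: [3.14, -0.001, 1.867]
contact_force: [0.2, 0.9, -0.4]
finger_gap: 0.0434
```

```bash
python3 crank.py; python3 dot.py 15
```

```text
t 24.25 p [ 0.518  -0.0424  0.2581] r 0.0643 ang -95.2 pull(against cw) 0.13 rad out on tool -0.93 Fz -0.45 gap 0.0434
[ 0.51788697 -0.04226807  0.2579152 ] toolF [ 0.07 -0.04 -0.32] 0.0440145325134002
```

View pics/c15.png

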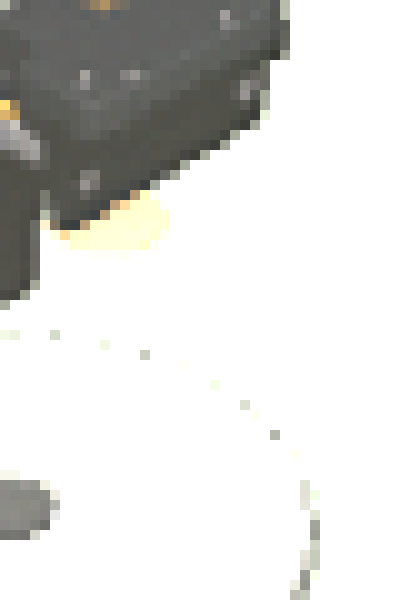

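Fingers free with near-zero force. Lift clear, swing away and check.

>>> {"fn": "carry_out", "kwargs": {
  "steps": [
    [0, 0, -3, 0, 0, 0, 4.5],
    [0, 0, -7, 0, 0, 0, 4.5],
    [0, 0, -10, 0, 0, 0, 4.5],
    [0, 0, -11, 0, 0, 0, 4.5],
    [-5, -2, -11, 0, 0, 0, 4.5],
    [-10, -5, -11, 0, 0, 0, 4.5],
    [-15, -8, -11, 0, 0, 0, 4.5],
    [-20, -10, -11, 0, 0, 0, 4.5],
    [-24, -12, -11, 0, 0, 0, 4.5],
    [-24, -12, -11, 0, 0, 0, 4.5],
    [-24, -12, -11, 0, 0, 0, 4.5]
  ]
}}

```text
t: 25.4
tcp_pos: [0.472, -0.3091, 0.3655]
ee_rot: [-3.141, -0.003, 1.863]
contact_force: [-0.3, 1.1, -0.1]
finger_gap: 0.0452
```

```bash
python3 - <<'E'
from h import *
S=camera("scene")[:,:,::-1];T=camera("top")[:,:,::-1]
cv2.imwrite("pics/scene16.png",S);cv2.imwrite("pics/top16.png",T)
a=cv2.resize(S[160:260,285:365],None,fx=5,fy=5,interpolation=cv2.INTER_CUBIC);b=cv2.resize(T[200:300,270:350],None,fx=5,fy=5,interpolation=cv2.INTER_CUBIC)
cv2.imwrite("pics/c16.png",np.hstack([a,b]))
s,p,R=tool();print(p,s["contact_force"],s["t"])
E
```

```text
[ 0.47303129 -0.30624003  0.36633422] [-0.66607576  0.60510012 -0.56121194] 25.5
```

View pics/c16.png

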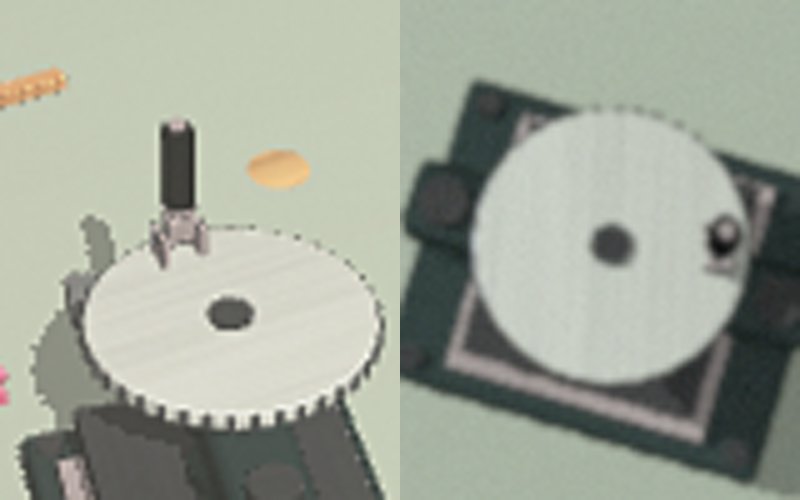

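View pics/top16.png

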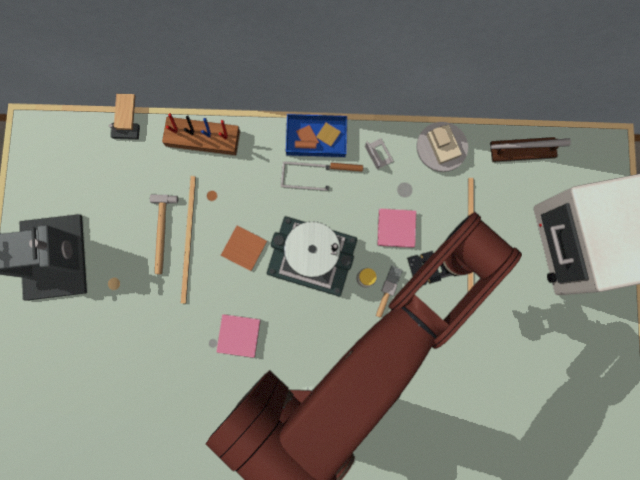

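```bash
python3 - <<'E'
from h import *
S=cv2.imread("pics/scene16.png");T=cv2.imread("pics/top16.png")
cv2.imwrite("pics/c17.png",np.hstack([cv2.resize(S[180:215,305:340],None,fx=11,fy=11,interpolation=cv2.INTER_CUBIC),cv2.resize(T[235:270,310:345],None,fx=11,fy=11,interpolation=cv2.INTER_CUBIC)]))
ux=lambda a,b,o:((a+.5)/5-.5+o[0],(b+.5)/5-.5+o[1])
es=ux(178,125,(285,160));et=ux(322,229,(270,200));hs=ux(231,313,(285,160));ht=ux(612-400,244,(270,200))
E,r=tri(("top",)+et,("scene",)+es);H,q=tri(("top",)+ht,("scene",)+hs);d=E-H
print(E,r,H,q,d,np.hypot(*d[:2]),np.degrees(np.arctan2(d[1],d[0])))
a=np.radians(-94.8);u=np.array([np.cos(a),np.sin(a),0])
H=np.array([.5239,.0216,.2107-.0035-.0065])
for t in(80,85,90,92):
    t=np.radians(t);P=H+u*.062+[0,0,.016];e=P-u*.068*np.cos(t)+[0,0,.068*np.sin(t)];print(np.degrees(t),proj("scene",e)-es,proj("top",e)-et)
E
```

```text
[ 0.52348913 -0.03882371  0.28933116] [np.float64(0.0008325385971428616), np.float64(0.0008325385971429625)] [0.52372484 0.02128371 0.20469947] [np.float64(0.0014028941337798386), np.float64(0.0014028941337797091)] [-0.00023571 -0.06010742  0.08463169] 0.060107877899988546 -90.22468422197583
80.0 [2.77953712 3.33919373] [-4.1076906   1.79298042]
85.0 [1.92099075 1.91296539] [-1.95132276  1.99858945]
90.0 [1.06063808 0.64412374] [0.21589257 2.23024951]
92.0 [0.71759159 0.1827761 ] [1.08159597 2.32976789]
```

View pics/c17.png

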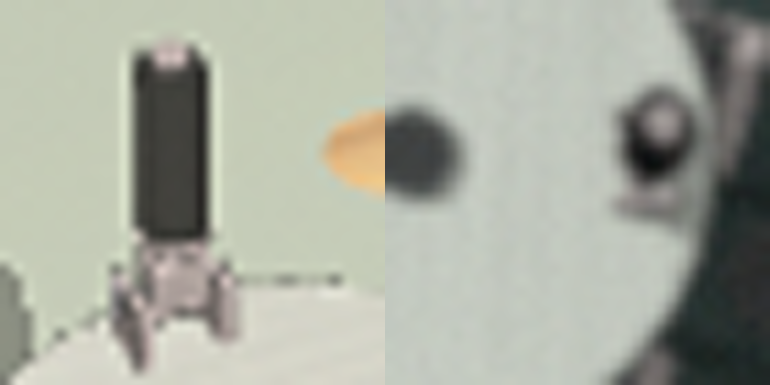

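The handle is upright: its end projects to 90–91° in the top view and about 88° when triangulated. The hub has dropped about 6 mm, as expected for about 0.8 turn, and the other things have not moved. Handing in.

```bash
python3 -c "
from workcell import close_job,telemetry
s=telemetry.observe();print(s['t'],s['contact_force']);print(close_job())"
```

```text
25.5 [-0.66607576  0.60510012 -0.56121194]
the job is handed in; nothing more can be done
None
```

The handle is upright, the glue-up is nipped to an estimated 115 N, and I handed the job in at 25.5 s with the robot touching nothing. No verdict is reported.

- **Handle:** My first gripped swing left it short of upright, at roughly 80°. I pushed it to its stop with closed fingers, where the force jumped from 2 N to 12 N. After cranking it measured 90–91° in the top view and about 88° by triangulating both views. The two views differ by a few degrees at this resolution.
- **Squeeze:** I wound about 0.8 turn clockwise.
  - With the platen free, the pull was about 4.4 N, with two low readings of 2.6 and 3.4 N around 120–100° that I could not explain.
  - It then rose to 6.8 N and 11.7 N, about 165 N of squeeze and near the 180 N limit.
  - I eased back about 14° and wound forward again to a lower angle. The pull while turning was 9.6 N, a rise of about 5 N.
- **Possible error:** The handle ended about 3–5° behind the gripper's angle, because the sleeve slipped slightly in the pads. The squeeze therefore rests on the measured pull, not on the angle.
- **Rest of the bench:** The wheel has come down about 6 mm, as expected. In the last top view the other things on the bench have not visibly moved, apart from the right-hand batten, which the arm partly hid. I did not check the glue-up's position separately.

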